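Load the cell into the charging dock

ROBOT

A 7-joint arm with a two-finger parallel gripper is mounted at the origin on a cart in front of the work surface, level with it; the furniture and walls round the work are solid. World frame = base frame: x ahead of the robot, y to its left, z up, the work surface at z = 0. Lengths are in mm, angles in degrees, forces in N, time in s.
With the tool pointing down it reaches from about 425 to 950 mm from the base axis. Payload 4.7 kg.
Tool frame: the origin (TCP) lies at the very end of the fingers, on their centre line; the grasp point (between the pads) lies 19 mm behind it; z points along the fingers, y is the direction in which the jaws open and shut (so a half turn about z gives the same grasp; the last joint's range is limited). The gripper opens to 87 mm and grips with 3 to 60 N. Pads are 19 mm wide; open, the fingers measure 117 mm over their backs; the gripper's body (75 mm by 190 mm) begins 51 mm behind the grasp point.
Start: joints at [-65.541, 26.849, -2.785, 87.806, 1.381, 65.374, -4.715], TCP at [297.086, 606.126, 222.573] pointing down, gripper open.
Joint ranges: [-148.3, 148.3], [-19.14, 114.17], [-79.39, 73.82], [5.75, 140.21], [-59.74, 239.74], [12.07, 113.84], [-152.46, 152.46]. Speed limits (degrees/s): [147.25, 147.25, 180, 180, 180, 180, 180].

INTERFACE

Orientations are given as a 3x3 rotation matrix whose columns are the frame's x, y, z axes.
In Python, from workcell import state, imaging, env gives the robot as it stands. The module is installed in compiled form; this text tells all that it offers.
- The arm moves only by the tool step_arm, never from a script. Its argument "commands" is a list of rows, each an object of numbers: "x", "y", "z": the shift along the tool's x, y, z in m; "rx", "ry", "rz": the turn, a rotation vector about the tool's x, y, z in rad; "hand": the closure, from 0 (fully open) to 1 (shut). In form: [{"x": .., "y": .., "z": .., "rx": .., "ry": .., "rz": .., "hand": ..}, ...]. A call has exactly 5 rows; each row shifts and turns the commanded pose from where the row before left it, along the tool's axes as they then stand; what a row does not reach is not made up. A row lasts 1/8 s, in which the tool goes at most 62.5 mm and 10.7 degrees, less where a joint would pass 70% of its speed; a pose out of reach is approached as far as the arm can. A call is refused whole if a number of a shift passes 0.0625 or a number of a turn 0.188, either way. A call with a gripper value outside its range is refused whole. The fingers move at their own pace and stop on an object; "newtons" is the grip in N (left out, the last holds). Time passes only in rows, so rows that do not move let the fingers close, or fill a call up. It gives the time, the measured TCP pose, the force and the opening at its end, in the units of the state.
- state(): the state, without advancing time (a new reading comes with each control period).
- imaging.snapshot(name): name is "scene" or "top" or "wrist"; returns a dict with "image" (420x560x3 uint8, red, green, blue), "z_map" (420x560 float32, mm along the optical axis (not along the pixel's ray), 0 where there is no reading), "vfov" (degrees; the focal length in pixels is half the picture's height over the tangent of half this angle, whatever the lens; pixels are square), "cx", "cy" (the principal point, pixels), "k1" (the pictures are not rectified: a ray, as slopes to the right and down, at radius r is drawn at 1 + k1 r^2 times it, then the intrinsics apply), "pose" (4x4, takes a point from camera to world coordinates); the wrist camera has in their place "mount" (4x4, takes a point from camera to tool coordinates, whose origin is the TCP and whose axes are the flange's). Camera axes: x right, y up, looking along -z (the intrinsics and any distortion apply to the point x, -y, -z); pixel columns grow to the right and rows downward; lengths in mm; the calibration is good to about 2 mm. A picture is of the moment at which its call begins: read the wrist's pose just before it.
- env.job_done(): hands the job in, once; it reports no verdict.
The state is a dict: "t": time; "qpos": joint angles; "joint_vel": joint speeds; "joint_torque": joint torques, N m; "ee_pos": TCP position; "orientation": TCP orientation; "ft_force": force on the tool from outside, world axes, zero at the start; "ft_torque": the same for the moment, N m; "finger_gap": opening from 0.0 (shut) to 1.0 (fully open).
Only numpy, scipy, OpenCV 4.12 (cv2) and the standard library are available. Lean on these libraries where they do the work, as an engineer would, in place of code of your own. Each camera call takes 0.05 s, during which the arm holds its last target.

TASK

Load the thick battery cell into the charging dock on the desk: first seat its flat end against the dock's spring contact with the button end still raised, keep the spring pushed back, then press the button end down gently until it is caught under the lip and the cell lies level and held. Do not flatten the spring or press hard, and leave the slim cell and the white charger block alone.

Things in the scene. Friction and masses are not known exactly. Their poses are not given: they have to be found in the camera images.
- cell_center (a point): Centre of the thick grey cell to load, on its axis: diameter 32 mm, 65 mm long plus a steel button (diameter 15, length 5 mm) on one end; 70 mm in all, so 35 mm to each end; 0.14 kg. x runs along it to the button end. It starts level on two V supports of a low fixed white rest, axis 24 mm over the desk; its middle 36 mm is free for fingers down to 4 mm over the desk.
- slim_cell_center (a point): Centre of the slim grey cell, a bystander: the same shape but of diameter 22 mm, on a like rest. Leave it.
- dock_seat (a point): Where the thick cell's centre must end, on the axis of the fixed white charging dock (126 x 62 mm); 29 to 37 mm over the desk, as the dock's foot varies. x points from spring to catch, z up. V supports at x -41 to -18 and 16 to 29 mm, tops 2 mm below this point, carry and centre the cell; fingers have 34 mm between them, down to the base 19 mm below this point.
- dock_catch (a point): Upper inner edge of the catch lip, 32 mm past dock_seat and 13 mm above it (lip underside 8 mm above it, 30 mm wide). It overhangs by 3 mm an end wall where the seated button rests; a slope above it rises 8 mm. The button gets below the lip with the spring pushed back 8 to 9 mm; let go above it the cell wedges. Come in at 35 to 40 degrees and keep the spring back while lowering.
- contact (a joint): How far the spring disc (diameter 13 mm, free face 31 mm before dock_seat, centre 2 mm below it; housing 19 mm behind, 16 mm above dock_seat) is pushed back, m: 0 free, 0.004 with the cell seated, 0.014 at its stop; over 0.012 is flattened. 0.8 N at 0, 0.8 N more per mm. The last 3 mm down need a press of 5 to 12 N near the button; over 35 N on the dock is too much.
- charger_center (a point): Centre of a white charger block, 70 x 46 x 28 mm, loose, a bystander behind the rests.

How it is judged:
By the outcome, as a careful person would: the job done as asked, in the order asked, and still so for the second after the job is handed in, with the robot touching nothing.
It also fails if it takes over 61 s, if anything falls off the work surface, if the arm or the gripper's body presses on something with over 40 N, if the wrist force passes 120 N, or if a joint passes its speed limit or range.

## Working session

There is one attempt and no reset: what is moved stays moved. The work goes in short steps, Python scripts to look and compute and a tool call to move; the robot and the scene stay as the last step left them, time stands still between calls to the robot, and variables do not carry over. Pictures are saved under pics/ and viewed, and the job is handed in when it is done.

Besides the shell and the picture viewer there is one more tool, called after "Call:" by a JSON object that holds its "op" and its "data", one argument or row to a line. step_arm: Moves the arm, as the interface text tells. Its arguments: {"type":"object","properties":{"commands":{"type":"array","items":{"type":"object","properties":{"x":{"type":"number"},"y":{"type":"number"},"z":{"type":"number"},"rx":{"type":"number"},"ry":{"type":"number"},"rz":{"type":"number"},"hand":{"type":"number"}}}},"newtons":{"type":"number"}},"required":["commands"]}

```bash
mkdir -p pics
cat > h.py <<'E'
import numpy as np, cv2, pickle
from workcell import state, imaging, env
def snap(name, fn=None):
    s=state(); d=imaging.snapshot(name)
    d=dict(d)
    if name=='wrist':
        T=np.eye(4);T[:3,:3]=s['orientation'];T[:3,3]=np.array(s['ee_pos'])
        d['pose']=T@np.array(d['mount'])
    if fn:
        cv2.imwrite('pics/'+fn+'.png',cv2.cvtColor(d['image'],cv2.COLOR_RGB2BGR))
        pickle.dump(d,open('pics/'+fn+'.pkl','wb'))
    return d
def load(fn): return pickle.load(open('pics/'+fn+'.pkl','rb'))
def K(d):
    f=210/np.tan(np.radians(d['vfov'])/2); return f
def slopes(d,uv):
    uv=np.atleast_2d(np.asarray(uv,float)); f=K(d)
    p=np.stack([(uv[:,0]-d['cx'])/f,(uv[:,1]-d['cy'])/f],1)
    q=p.copy()
    for _ in range(20):
        q=p/(1+d['k1']*(q**2).sum(1,keepdims=True))
    return q
def rays(d,uv):
    q=slopes(d,uv); P=np.array(d['pose'])
    dirs=np.stack([q[:,0],-q[:,1],-np.ones(len(q))],1)
    return P[:3,3],dirs@P[:3,:3].T
def onplane(d,uv,z):
    o,r=rays(d,uv); t=(z-o[2])/r[:,2]; return o+r*t[:,None]
def bydepth(d,uv):
    uv=np.atleast_2d(uv); o,r=rays(d,uv); z=d['z_map'][uv[:,1].astype(int),uv[:,0].astype(int)]
    return o+r*z[:,None]
def cloud(d):
    v,u=np.mgrid[0:420,0:560]; return bydepth(d,np.stack([u.ravel(),v.ravel()],1)).reshape(420,560,3)
def proj(d,X):
    P=np.linalg.inv(np.array(d['pose'])); X=np.atleast_2d(X); c=X@P[:3,:3].T+P[:3,3]
    q=np.stack([c[:,0]/-c[:,2],-c[:,1]/-c[:,2]],1); q=q*(1+d['k1']*(q**2).sum(1,keepdims=True))
    return q*K(d)+[d['cx'],d['cy']]
E
python3 - <<'E'
from h import *
s=state()
print({k:np.round(v,3).tolist() for k,v in s.items()})
for n in ['scene','top','wrist']:
    d=snap(n,n+'0'); print(n,d['vfov'],d['cx'],d['cy'],d['k1'],np.round(d['pose'],3).tolist())
E
```

```text
{'t': 0.0, 'qpos': [-65.543, 26.899, -2.783, 87.874, 1.381, 65.374, -4.713], 'joint_vel': [-0.116, 0.068, 0.044, 0.053, -0.019, 0.061, 0.026], 'joint_torque': [-0.0, -50.798, -0.081, -23.616, -0.061, 0.038, 0.0], 'ee_pos': [296.829, 605.562, 221.473], 'orientation': [[-0.898, 0.44, -0.001], [0.44, 0.898, -0.002], [-0.0, -0.002, -1.0]], 'ft_force': [-0.308, 0.068, 0.616], 'ft_torque': [0.051, -0.016, -0.027], 'finger_gap': 0.995}
scene 46.96120352018375 282.5390340721254 209.00161548572132 -0.15657271657285526 [[0.744, 0.501, -0.442, 178.252], [-0.668, 0.547, -0.504, -297.256], [-0.011, 0.67, 0.742, 688.77], [0.0, 0.0, 0.0, 1.0]]
top 44.14362340458364 280.53890916353424 198.75339592895722 0.017294711726871005 [[-0.004, 0.994, -0.107, 424.31], [-1.0, -0.003, 0.013, 144.085], [0.013, 0.107, 0.994, 946.254], [0.0, 0.0, 0.0, 1.0]]
wrist 66.35121635188973 277.75907512545837 210.85251111852494 -0.06962776375860334 [[0.44, -0.861, -0.256, 226.329], [0.898, 0.421, 0.128, 640.672], [-0.002, -0.286, 0.958, 384.043], [0.0, 0.0, 0.0, 1.0]]
```

View pics/scene0.png

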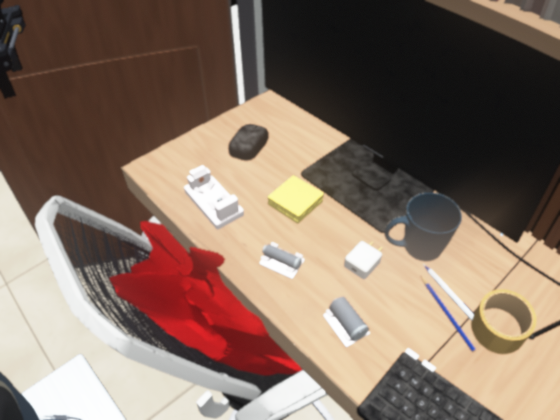

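View pics/top0.png

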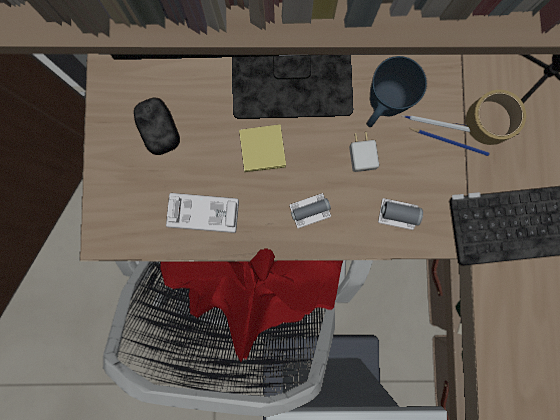

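View pics/wrist0.png

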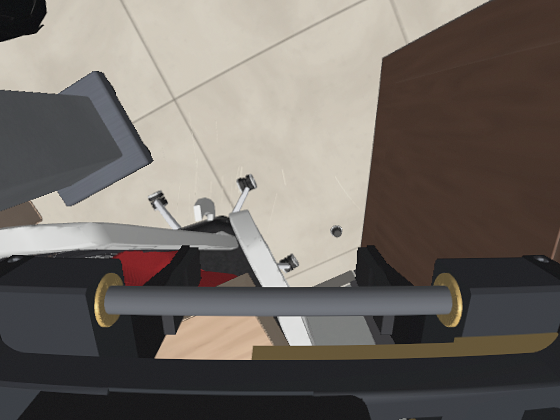

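Run:
```python
from h import *
d=load('top0')
im=cv2.cvtColor(d['image'],cv2.COLOR_RGB2BGR)
a=cv2.resize(im[185:240,160:245],None,fx=6,fy=6,interpolation=cv2.INTER_CUBIC)
b=cv2.resize(im[185:240,285:435],None,fx=5,fy=5,interpolation=cv2.INTER_CUBIC)
cv2.imwrite('pics/a1.png',a);cv2.imwrite('pics/b1.png',b)
d2=load('scene0');im=cv2.cvtColor(d2['image'],cv2.COLOR_RGB2BGR)
cv2.imwrite('pics/c1.png',cv2.resize(im[160:350,175:385],None,fx=3,fy=3,interpolation=cv2.INTER_CUBIC))
C=cloud(d)
for uv in [(175,211),(215,205),(233,213),(203,212),(310,210),(402,212),(365,155),(330,230),(262,150),(155,125),(395,85),(300,180)]:
    print(uv,np.round(C[uv[1],uv[0]],1))
print(d['z_map'].min(),d['z_map'].max())
```

```text
(175, 211) [499.4 314.1  52.9]
(215, 205) [512.3 248.7  24. ]
(233, 213) [495.7 214.4  51.1]
(203, 212) [500.6 271.1  15.4]
(310, 210) [502.5  79.3  27.9]
(402, 212) [497.3 -81.5  41. ]
(365, 155) [601.5 -20.9  28.3]
(330, 230) [468.   41.2   1. ]
(262, 150) [612.5 164.8  21.1]
(155, 125) [655.5 355.9  34.4]
(395, 85) [738.5 -83.8   6.6]
(300, 180) [560.4  95.2   0.6]
0.0 1802.447
```

View pics/a1.png

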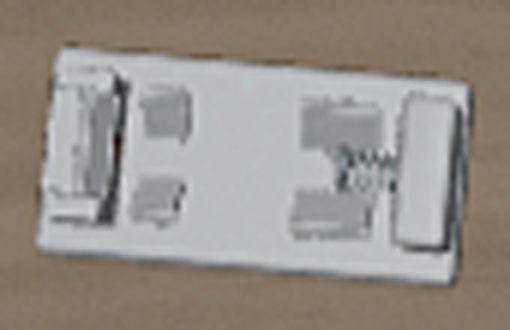

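View pics/b1.png

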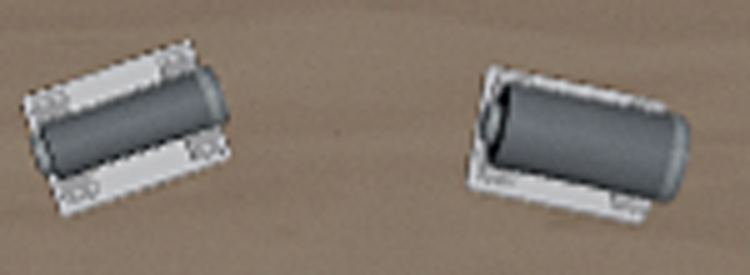

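View pics/c1.png

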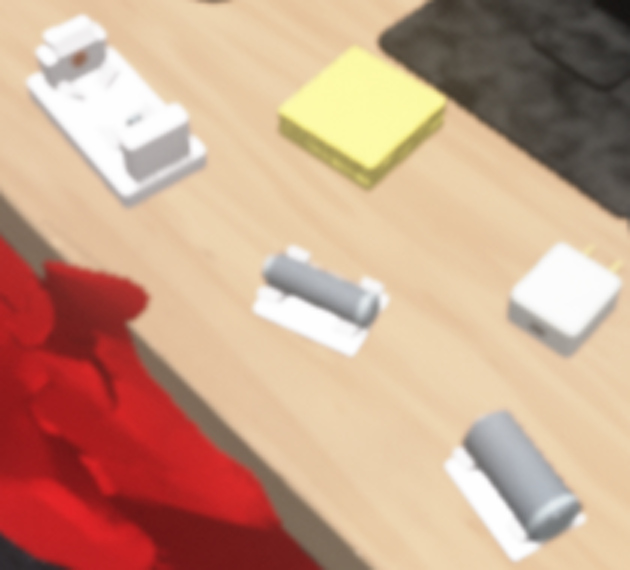

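Run:
```python
from h import *
d=load('top0');C=cloud(d)
hsv=cv2.cvtColor(d['image'],cv2.COLOR_RGB2HSV)
def box(name,m):
    n,l,st,ce=cv2.connectedComponentsWithStats(m.astype(np.uint8))
    for i in range(1,n):
        if st[i,4]>150:
            uv=np.argwhere(l==i)[:,::-1]; r=cv2.minAreaRect(uv.astype(np.float32)); print(name,st[i],np.round(r[0],1),np.round(r[1],1),round(r[2],1))
            b=cv2.boxPoints(r)
            for z in (0,24):print('  z',z,np.round(onplane(d,b,z),1).tolist())
            Z=C[uv[:,1],uv[:,0],2]; print('  Z pct',np.percentile(Z,[2,25,50,75,98]).round(1))
roi=np.zeros((420,560),bool);roi[185:240,160:435]=1
# white
print(hsv[212,203],hsv[212,402],hsv[230,330])
box('white',roi&(hsv[...,1]<25)&(hsv[...,2]>150))
box('grey',roi&(hsv[...,2]<130)&((hsv[...,0]>60)))
s=load('scene0');Cs=cloud(s)
# heights cells & dock
for nm,cl in (('top',C),('scene',Cs)):
  for n2,(x0,x1,y0,y1) in dict(cell=(440,550,-140,-30),slim=(440,550,30,130),dock=(430,570,190,350)).items():
    m=(cl[...,0]>x0)&(cl[...,0]<x1)&(cl[...,1]>y0)&(cl[...,1]<y1)&(cl[...,2]>10)&(cl[...,2]<80)
    p=cl[m];mean=p[:,:2].mean(0);w,v=np.linalg.eigh(np.cov((p[:,:2]-mean).T));print(nm,n2,len(p),mean.round(1),'ang',np.degrees(np.arctan2(v[1,1],v[0,1])).round(1),p[:,2].max().round(1),np.sqrt(w).round(1))
```

```text
[128   5 191] [107  20 116] [ 15  62 136]
white [ 166  193   72   39 1900] [201.7 212. ] [69.1 33.5] 4.8
  z 0 [[476.8, 340.3, 0.0], [537.9, 336.4, 0.0], [527.0, 210.3, 0.0], [465.9, 215.1, 0.0]]
  z 24 [[475.5, 335.3, 24.0], [535.1, 331.5, 24.0], [524.4, 208.6, 24.0], [464.8, 213.3, 24.0]]
  Z pct [12.7 15.2 16.6 26.6 54.8]
white [290 193  34  18 186] [306.6 201.5] [ 6.3 35.2] 70.6
  z 0 [[515.4, 115.8, 0.0], [536.8, 54.5, 0.0], [525.8, 50.8, 0.0], [504.4, 112.0, 0.0]]
  z 24 [[513.1, 116.5, 24.0], [534.0, 56.8, 24.0], [523.2, 53.2, 24.0], [502.3, 112.8, 24.0]]
  Z pct [ 0.8  3.6  4.9 15.8 19.9]
white [295 211  36  17 216] [312.7 218.8] [ 7.9 35.2] 73.3
  z 0 [[486.4, 105.5, 0.0], [504.8, 43.3, 0.0], [491.0, 39.4, 0.0], [472.6, 101.5, 0.0]]
  z 24 [[484.8, 106.5, 24.0], [502.8, 45.9, 24.0], [489.3, 42.1, 24.0], [471.4, 102.5, 24.0]]
  Z pct [ 0.9  3.4  5.   9.  19.1]
white [379 211  36  18 169] [395.2 223. ] [37.2 10.6] 22.4
  z 0 [[484.7, -43.5, 0.0], [502.6, -51.3, 0.0], [476.4, -113.7, 0.0], [458.6, -105.7, 0.0]]
  z 24 [[483.1, -38.7, 24.0], [500.6, -46.4, 24.0], [475.1, -107.1,
[... 252 characters left out ...]
.1, 24.0], [494.3, 41.3, 24.0], [483.0, 110.7, 24.0]]
  Z pct [12.4 23.6 25.9 27.6 30.6]
grey [381 201  42  24 679] [401.2 213.2] [42.  18.8] 11.3
  z 0 [[489.1, -48.6, 0.0], [523.1, -56.3, 0.0], [507.6, -131.6, 0.0], [473.7, -123.7, 0.0]]
  z 24 [[487.4, -43.8, 24.0], [520.6, -51.2, 24.0], [505.5, -124.6, 24.0], [472.5, -116.9, 24.0]]
  Z pct [18.5 33.4 37.1 39.4 42.2]
top cell 791 [496.5 -81.8] ang 77.3 43.5 [10.  20.8]
top slim 618 [504.1  78.1] ang 108.6 32.2 [ 9.4 21.3]
top dock 2391 [499.6 271.6] ang 85.3 59.7 [17.7 35.6]
scene cell 978 [490.5 -87.9] ang 80.6 43.3 [ 8.8 20.8]
scene slim 621 [501.   75.1] ang 109.6 31.5 [ 8.5 21.4]
scene dock 1774 [494.  267.9] ang 84.5 58.2 [16.4 41.1]
```

```bash
cat > plan.py <<'E'
import numpy as np
from scipy.spatial.transform import Rotation as Ro
# plan n equal rows from pose (p,R) to (p2,R2): returns rows (mm->m, tool axes), rounded; constant tool-axis rotation
def plan(p,R,p2,R2,n,dec=4,show=True):
    R=np.array(R);rv=Ro.from_matrix(R.T@R2).as_rotvec()/n
    dp=(np.array(p2)-p)/n; rows=[]
    for i in range(n):
        a=R.T@dp/1000; rows.append(np.round(np.r_[a,rv],dec)); R=R@Ro.from_rotvec(rv).as_matrix()
    if show:
        for r in rows: print('{'+','.join('"%s":%g'%(k,v) for k,v in zip(['x','y','z','rx','ry','rz'],r) if v!=0)+'}')
    return rows
def down(yaw): # tool x at angle yaw (deg) in world, z down
    c,s=np.cos(np.radians(yaw)),np.sin(np.radians(yaw))
    return np.array([[c,s,0],[s,-c,0],[0,0,-1.]])
def tilt(yaw,th): return down(yaw)@Ro.from_euler('y',th,degrees=True).as_matrix()
E
python3 - <<'E'
from h import *
from plan import *
s=state();print(tilt(85,37).round(2))
plan(s['ee_pos'],s['orientation'],[500,185,200],down(85),10)
E
```

```text
[[ 0.07  1.    0.05]
 [ 0.8  -0.09  0.6 ]
 [ 0.6   0.   -0.8 ]]
{"x":-0.0368,"y":-0.0288,"z":0.0022,"rx":-0.0001,"ry":0.0001,"rz":0.1202}
{"x":-0.0399,"y":-0.0242,"z":0.0022,"rx":-0.0001,"ry":0.0001,"rz":0.1202}
{"x":-0.0426,"y":-0.0193,"z":0.0022,"rx":-0.0001,"ry":0.0001,"rz":0.1202}
{"x":-0.0446,"y":-0.014,"z":0.0022,"rx":-0.0001,"ry":0.0001,"rz":0.1202}
{"x":-0.0459,"y":-0.0086,"z":0.0022,"rx":-0.0001,"ry":0.0001,"rz":0.1202}
{"x":-0.0466,"y":-0.003,"z":0.0022,"rx":-0.0001,"ry":0.0001,"rz":0.1202}
{"x":-0.0466,"y":0.0026,"z":0.0022,"rx":-0.0001,"ry":0.0001,"rz":0.1202}
{"x":-0.046,"y":0.0082,"z":0.0022,"rx":-0.0001,"ry":0.0001,"rz":0.1202}
{"x":-0.0447,"y":0.0137,"z":0.0022,"rx":-0.0001,"ry":0.0001,"rz":0.1202}
{"x":-0.0427,"y":0.0189,"z":0.0022,"rx":-0.0001,"ry":0.0001,"rz":0.1202}
```

Call:
{"op": "step_arm", "data": {
  "commands": [
    {"x":-0.037,"y":-0.029,"z":0.002,"rz":0.12,"hand":0},
    {"x":-0.04,"y":-0.024,"z":0.002,"rz":0.12,"hand":0},
    {"x":-0.043,"y":-0.019,"z":0.002,"rz":0.12,"hand":0},
    {"x":-0.045,"y":-0.014,"z":0.002,"rz":0.12,"hand":0},
    {"x":-0.046,"y":-0.009,"z":0.002,"rz":0.12,"hand":0}
  ]
}}

```text
schema error: expected keys x, y, z, rx, ry, rz, hand
```

Call:
{"op": "step_arm", "data": {
  "commands": [
    {"x":-0.047,"y":-0.003,"z":0.002,"rz":0.12,"hand":0},
    {"x":-0.047,"y":0.003,"z":0.002,"rz":0.12,"hand":0},
    {"x":-0.046,"y":0.008,"z":0.002,"rz":0.12,"hand":0},
    {"x":-0.045,"y":0.014,"z":0.002,"rz":0.12,"hand":0},
    {"x":-0.043,"y":0.019,"z":0.002,"rz":0.12,"hand":0}
  ]
}}

```text
schema error: expected keys x, y, z, rx, ry, rz, hand
```

Run:
```python
from h import *
d=snap('wrist','wrist1'); s=state(); print(s['t'],s['ee_pos'],s['joint_vel'],np.round(s['orientation'],3).tolist(),s['qpos'])
d=snap('wrist','wrist2');s=state(); print(s['t'],s['ee_pos'],s['joint_vel'])
```

```text
0.2 [296.93706834 605.78710033 221.89766882] [ 0.02066682 -0.21840064  0.07673549 -0.16072083 -0.04379296  0.01694125
  0.0836087 ] [[-0.898, 0.44, -0.001], [0.44, 0.898, -0.001], [-0.0, -0.001, -1.0]] [-65.54105142  26.88071875  -2.78356766  87.8462418    1.37875649
  65.37482475  -4.71742506]
0.25 [296.9638316  605.8808805  222.08198924] [-0.02387132 -0.05519781 -0.05728124 -0.27951182  0.00760735 -0.00214721
 -0.00513719]
```

View pics/wrist2.png

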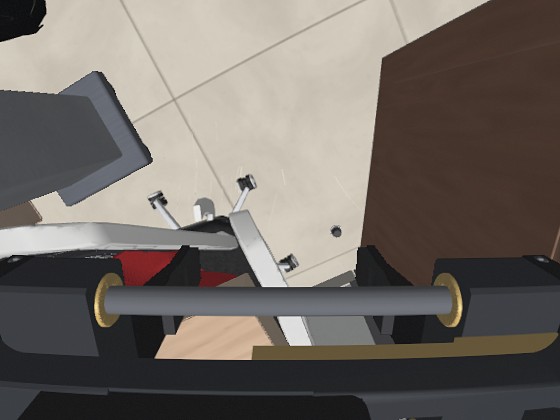

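All keys are needed in each row.

Call:
{"op": "step_arm", "data": {
  "commands": [
    {"x":-0.037,"y":-0.029,"z":0.002,"rx":0,"ry":0,"rz":0.12,"hand":0},
    {"x":-0.04,"y":-0.024,"z":0.002,"rx":0,"ry":0,"rz":0.12,"hand":0},
    {"x":-0.043,"y":-0.019,"z":0.002,"rx":0,"ry":0,"rz":0.12,"hand":0},
    {"x":-0.045,"y":-0.014,"z":0.002,"rx":0,"ry":0,"rz":0.12,"hand":0},
    {"x":-0.046,"y":-0.009,"z":0.002,"rx":0,"ry":0,"rz":0.12,"hand":0}
  ]
}}

```text
t: 0.88
ee_pos: [400.1, 393.5, 212.6]
orientation: [[-0.489, 0.872, 0.0], [0.872, 0.489, 0.0], [0.0, 0.0, -1.0]]
ft_force: [-0.5, 0.1, 1.0]
finger_gap: 1.003
```

Call:
{"op": "step_arm", "data": {
  "commands": [
    {"x":-0.047,"y":-0.003,"z":0.002,"rx":0,"ry":0,"rz":0.12,"hand":0},
    {"x":-0.047,"y":0.003,"z":0.002,"rx":0,"ry":0,"rz":0.12,"hand":0},
    {"x":-0.046,"y":0.008,"z":0.002,"rx":0,"ry":0,"rz":0.12,"hand":0},
    {"x":-0.045,"y":0.014,"z":0.002,"rx":0,"ry":0,"rz":0.12,"hand":0},
    {"x":-0.043,"y":0.019,"z":0.002,"rx":0,"ry":0,"rz":0.12,"hand":0}
  ]
}}

```text
t: 1.5
ee_pos: [502.9, 182.4, 202.7]
orientation: [[0.089, 0.996, 0.0], [0.996, -0.089, 0.0], [0.001, 0.0, -1.0]]
ft_force: [0.5, -0.5, -0.1]
finger_gap: 1.002
```

Run:
```python
from h import *
d=snap('wrist','wrist3'); s=state(); print(s['t'],s['ee_pos'],s['joint_vel'],np.round(s['orientation'],3).tolist(),s['qpos'])
d=snap('wrist','wrist4');s=state(); print(s['t'],s['ee_pos'],s['joint_vel'],s['ft_force'])
```

```text
1.55 [505.75475563 174.62629992 202.72019645] [-1.2096396  -0.58998593 -0.65764696  0.30185283  1.05917885  0.8299138
  1.32047966] [[0.101, 0.995, 0.003], [0.995, -0.101, -0.004], [-0.004, 0.003, -1.0]] [-40.25027494  15.13446018  20.0053246  109.23333045  -5.80820985
  56.59432062 -23.48161333]
1.6 [504.57490821 177.46253187 202.70693677] [-2.45828336 -0.04753327 -4.92487012 -0.20144867 -2.00073215  0.40662203
  0.55073464] [-0.35579491 -1.44537941 -0.19666141]
```

View pics/wrist4.png

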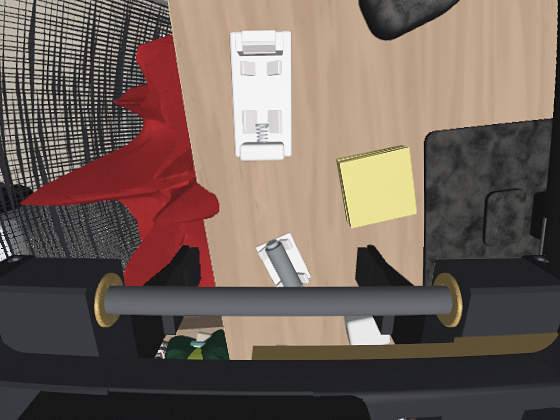

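Run:
```python
from h import *
for i in range(4): imaging.snapshot('wrist')
d=snap('wrist','wrist5');s=state(); print(s['t'],s['ee_pos'],np.abs(s['joint_vel']).max())
C=cloud(d)
im=cv2.cvtColor(d['image'],cv2.COLOR_RGB2BGR)
cv2.imwrite('pics/dz.png',cv2.resize(im[25:165,220:305],None,fx=4.2,fy=4.2,interpolation=cv2.INTER_CUBIC))
m=(C[...,2]>9)&(C[...,2]<80)&(C[...,1]>190)&(C[...,1]<360)&(C[...,0]>440)&(C[...,0]<560)
print(m.sum(), np.percentile(C[m][:,2],[5,25,50,75,95,99]))
t=load('top0');Ct=cloud(t)
# side profile: median z by y bins, along mid x
p=C[m]
ang=np.radians(85)
h,e=np.histogram(p[:,2],bins=np.arange(8,70,1.5));print(list(zip(e.round(1),h)))
desk=(C[...,2]<8)&(C[...,2]>-10)&(C[...,1]>190)&(C[...,1]<360)&(C[...,0]>440)&(C[...,0]<560);print('desk z',np.median(C[desk][:,2]))
```

```text
1.85 [501.78245391 185.22623209 202.46632306] 0.15777856138483717
7417 [14.52411341 15.60311629 16.60321545 36.07564196 53.41363962 55.71744858]
[(np.float64(8.0), np.int64(0)), (np.float64(9.5), np.int64(0)), (np.float64(11.0), np.int64(20)), (np.float64(12.5), np.int64(136)), (np.float64(14.0), np.int64(1481)), (np.float64(15.5), np.int64(2439)), (np.float64(17.0), np.int64(297)), (np.float64(18.5), np.int64(107)), (np.float64(20.0), np.int64(102)), (np.float64(21.5), np.int64(134)), (np.float64(23.0), np.int64(114)), (np.float64(24.5), np.int64(124)), (np.float64(26.0), np.int64(188)), (np.float64(27.5), np.int64(227)), (np.float64(29.0), np.int64(100)), (np.float64(30.5), np.int64(19)), (np.float64(32.0), np.int64(29)), (np.float64(33.5), np.int64(29)), (np.float64(35.0), np.int64(24)), (np.float64(36.5), np.int64(29)), (np.float64(38.0), np.int64(42)), (np.float64(39.5), np.int64(27)), (np.float64(41.0), np.int64(107)), (np.float64(42.5), np.int64(153)), (np.float64(44.0), np.int64(25)), (np.float64(45.5), np.int64(14)), (np.float64(47.0), np.int64(89)), (np.float64(48.5), np.int64(205)), (np.float64(50.0), np.int64(472)), (np.float64(51.5), np.int64(226)), (np.float64(53.0), np.int64(280)), (np.float64(54.5), np.int64(126)), (np.float64(56.0), np.int64(49)), (np.float64(57.5), np.int64(3)), (np.float64(59.0), np.int64(0)), (np.float64(60.5), np.int64(0)), (np.float64(62.0), np.int64(0)), (np.float64(63.5), np.int64(0)), (np.float64(65.0), np.int64(0)), (np.float64(66.5), np.int64(0)), (np.float64(68.0), np.int64(0))]
desk z 0.16121912773661506
```

View pics/dz.png

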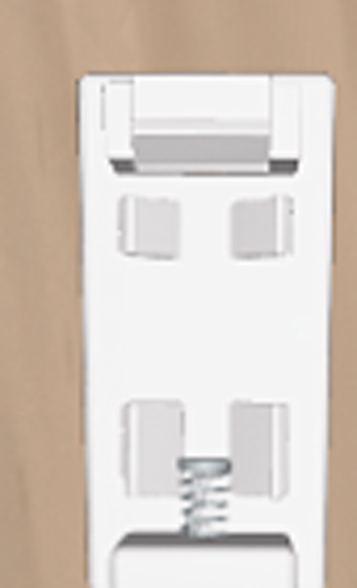

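Run:
```python
from h import *
d=load('wrist5');C=cloud(d);g=cv2.cvtColor(d['image'],cv2.COLOR_RGB2HSV)
roi=np.zeros((420,560),bool);roi[20:170,215:310]=1
m=(roi&(g[...,1]<45)&(g[...,2]>120)).astype(np.uint8)
m=cv2.morphologyEx(m,cv2.MORPH_CLOSE,np.ones((7,7)))
# side edges per row, subpixel-ish
L=[];R=[]
for v in range(40,130):
    u=np.where(m[v])[0]
    L.append((u.min()-.5,v));R.append((u.max()+.5,v))
zb=15.7
def fit(P):
    P=onplane(d,P,zb)[:,:2].astype(np.float32); vx,vy,x,y=cv2.fitLine(P,cv2.DIST_HUBER,0,.01,.01).ravel(); return vx,vy,x,y,P
for z in (zb,):
  a=fit(L);b=fit(R)
  for q in (a,b): print('ang',np.degrees(np.arctan2(q[1],q[0]))%180,q[2:4])
  th=np.mean([np.arctan2(q[1],q[0])%np.pi for q in(a,b)]); ax=np.array([np.cos(th),np.sin(th)]);n=np.array([ax[1],-ax[0]])
  na=a[4]@n;nb=b[4]@n; print('width',np.median(nb)-np.median(na)); nc=(np.median(na)+np.median(nb))/2
print('th',np.degrees(th),'n offset',nc)
p=C[roi&(C[...,2]>9)&(C[...,2]<70)]
l=p[:,:2]@ax; w=p[:,:2]@n-nc
# z profile along l at various w bands
for lo,hi in ((-4,4),(8,16),(-16,-8)):
    print(lo,hi)
    k=(w>lo)&(w<hi)
    out=[]
    for x in np.arange(l.min(),l.max(),2):
        q=p[k&(l>=x)&(l<x+2)][:,2]
        out.append((int(round(x)),round(float(np.median(q)),1) if len(q) else None,))
    print(out)
print('origin of l', ax)
```

```text
Traceback (most recent call last):
ValueError: zero-size array to reduction operation minimum which has no identity
```

```bash
cat > dock.py <<'E'
from h import *
d=load('wrist5');C=cloud(d);g=cv2.cvtColor(d['image'],cv2.COLOR_RGB2HSV)
roi=np.zeros((420,560),bool);roi[20:175,215:310]=1
m=(roi&(g[...,1]<45)&(g[...,2]>120)).astype(np.uint8)
m=cv2.morphologyEx(m,cv2.MORPH_CLOSE,np.ones((7,7)))
L=[];R=[]
for v in range(52,148):
    u=np.where(m[v])[0]
    L.append((u.min()-.5,v));R.append((u.max()+.5,v))
zb=15.7
def fit(P):
    P=onplane(d,P,zb)[:,:2].astype(np.float32); vx,vy,x,y=cv2.fitLine(P,cv2.DIST_HUBER,0,.01,.01).ravel(); return vx,vy,x,y,P
a=fit(L);b=fit(R)
for q in (a,b): print('ang',np.degrees(np.arctan2(q[1],q[0]))%180,q[2:4])
th=np.mean([np.arctan2(q[1],q[0])%np.pi for q in(a,b)]); ax=np.array([np.cos(th),np.sin(th)]);n=np.array([ax[1],-ax[0]])
na=a[4]@n;nb=b[4]@n; print('width',np.median(nb)-np.median(na)); nc=(np.median(na)+np.median(nb))/2
print('th',np.degrees(th),'n offset',nc)
E
cat > d2.py <<'E'
from dock import *
p=C[roi&(C[...,2]>9)&(C[...,2]<70)]
l=p[:,:2]@ax; w=p[:,:2]@n-nc
for lo,hi in ((-4,4),(8,16),(-16,-8)):
    print(lo,hi)
    k=(w>lo)&(w<hi)
    out=[]
    for x in np.arange(l.min(),l.max(),2):
        q=p[k&(l>=x)&(l<x+2)][:,2]
        out.append((int(round(x)),round(float(np.median(q)),1) if len(q) else None,))
    print(out)
E
python3 d2.py
```

```text
ang 84.65797 (np.float32(470.01437), np.float32(289.10553))
ang 84.9757 (np.float32(531.4628), np.float32(283.78845))
width 61.72232
th 84.81683 n offset 472.81348
-4 4
[(255, 50.2), (257, 50.5), (259, 51.0), (261, 50.9), (263, 50.8), (265, 50.9), (267, 50.4), (269, 49.8), (271, 41.4), (273, 30.1), (275, 36.4), (277, 28.3), (279, 37.6), (281, 27.9), (283, 36.6), (285, 35.5), (287, 38.3), (289, 17.7), (291, 15.8), (293, 16.3), (295, 15.7), (297, 15.8), (299, 15.8), (301, 15.6), (303, 15.8), (305, 15.6), (307, 15.8), (309, 16.1), (311, 16.3), (313, 15.5), (315, 15.5), (317, 16.1), (319, 15.7), (321, 15.8), (323, 16.0), (325, 15.4), (327, 15.7), (329, 15.7), (331, 16.0), (333, 15.5), (335, 16.2), (337, 16.3), (339, 15.9), (341, 15.8), (343, 15.9), (345, 16.0), (347, 16.0), (349, 15.7), (351, 15.9), (353, 46.9), (355, 50.7), (357, 54.7), (359, 55.6), (361, 54.7), (363, 53.7), (365, 53.1), (367, 53.7), (369, 53.2), (371, 52.4), (373, None), (375, None), (377, None), (379, None)]
8 16
[(255, 47.9), (257, 50.4), (259, 50.8), (261, 50.7), (263, 50.7), (265, 50.6), (267, 50.5), (269, 49.8), (
[... 840 characters left out ...]
273, 15.6), (275, 16.3), (277, 16.2), (279, 22.9), (281, 25.0), (283, 24.4), (285, 24.3), (287, 24.7), (289, 24.4), (291, 24.6), (293, 24.8), (295, 25.0), (297, 23.7), (299, 23.4), (301, 24.0), (303, 15.9), (305, 15.5), (307, 16.0), (309, 15.9), (311, 15.7), (313, 16.4), (315, 16.0), (317, 15.5), (319, 15.7), (321, 15.6), (323, 15.4), (325, 15.3), (327, 15.7), (329, 16.2), (331, 16.1), (333, 15.6), (335, 16.8), (337, 22.6), (339, 25.2), (341, 25.5), (343, 24.3), (345, 24.7), (347, 24.2), (349, 22.3), (351, 16.1), (353, 47.5), (355, 50.6), (357, 54.6), (359, 55.9), (361, 55.0), (363, 53.7), (365, 53.0), (367, 53.6), (369, 53.4), (371, 52.1), (373, None), (375, None), (377, None), (379, None)]
```

Run:
```python
from h import *
from plan import *
s=state()
plan(s['ee_pos'],s['orientation'],[482,-150,180],down(78),8,dec=3)
```

```text
{"x":-0.042,"y":0.001,"z":0.003,"rz":0.016}
{"x":-0.042,"y":0.002,"z":0.003,"rz":0.016}
{"x":-0.042,"y":0.002,"z":0.003,"rz":0.016}
{"x":-0.042,"y":0.003,"z":0.003,"rz":0.016}
{"x":-0.042,"y":0.004,"z":0.003,"rz":0.016}
{"x":-0.042,"y":0.004,"z":0.003,"rz":0.016}
{"x":-0.042,"y":0.005,"z":0.003,"rz":0.016}
{"x":-0.042,"y":0.006,"z":0.003,"rz":0.016}
```

Call:
{"op": "step_arm", "data": {
  "commands": [
    {"x":-0.03,"y":0.001,"z":0.003,"rx":0,"ry":0,"rz":0.016,"hand":0},
    {"x":-0.042,"y":0.002,"z":0.003,"rx":0,"ry":0,"rz":0.016,"hand":0},
    {"x":-0.046,"y":0.002,"z":0.003,"rx":0,"ry":0,"rz":0.016,"hand":0},
    {"x":-0.046,"y":0.003,"z":0.003,"rx":0,"ry":0,"rz":0.016,"hand":0},
    {"x":-0.046,"y":0.004,"z":0.003,"rx":0,"ry":0,"rz":0.016,"hand":0}
  ]
}}

```text
t: 2.48
ee_pos: [488.4, -28.3, 187.5]
orientation: [[0.165, 0.986, 0.0], [0.986, -0.165, 0.0], [0.0, 0.0, -1.0]]
ft_force: [-0.5, -0.4, -0.7]
finger_gap: 0.997
```

Call:
{"op": "step_arm", "data": {
  "commands": [
    {"x":-0.046,"y":0.004,"z":0.003,"rx":0,"ry":0,"rz":0.016,"hand":0},
    {"x":-0.042,"y":0.005,"z":0.003,"rx":0,"ry":0,"rz":0.016,"hand":0},
    {"x":-0.028,"y":0.004,"z":0.002,"rx":0,"ry":0,"rz":0.012,"hand":0},
    {"x":-0.01,"y":0.002,"z":0,"rx":0,"ry":0,"rz":0,"hand":0},
    {"x":0,"y":0,"z":0,"rx":0,"ry":0,"rz":0,"hand":0}
  ]
}}

```text
t: 3.1
ee_pos: [481.1, -152.9, 179.5]
orientation: [[0.208, 0.978, -0.0], [0.978, -0.208, 0.0], [0.0, -0.0, -1.0]]
ft_force: [-0.1, 0.2, -0.1]
finger_gap: 1.001
```

```bash
cat > cell.py <<'E'
from h import *
import sys
d=snap('wrist','wrist6');d=snap('wrist','wrist7');s=state(); print(s['t'],s['ee_pos'],np.round(s['orientation'],3).tolist(),np.abs(s['joint_vel']).max())
E
python3 cell.py
```

```text
3.2 [ 481.41339415 -151.56161194  179.41655667] [[0.205, 0.979, -0.0], [0.979, -0.205, 0.001], [0.001, -0.0, -1.0]] 0.44480720034501237
```

View pics/wrist7.png

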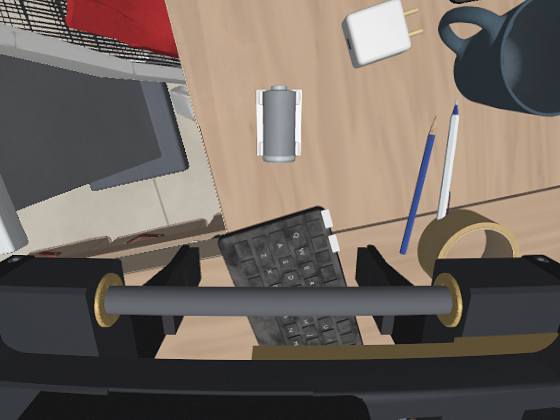

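```bash
cat > cell2.py <<'E'
from h import *
d=load('wrist7');C=cloud(d);g=cv2.cvtColor(d['image'],cv2.COLOR_RGB2HSV)
roi=np.zeros((420,560),bool);roi[75:175,245:315]=1
m=roi&(C[...,2]>21)&(C[...,2]<60)
uv=np.argwhere(m)[:,::-1]; p=C[m]
print(len(p),np.percentile(p[:,2],[5,50,95,99]))
print('bbox',uv.min(0),uv.max(0))
# edges per row at grey body
L=[];R=[]
for v in range(98,152):
    u=np.where(m[v])[0]; L.append((u.min()-.5,v));R.append((u.max()+.5,v))
o=d['pose'][:3,3]
A=onplane(d,L,24)[:,:2];B=onplane(d,R,24)[:,:2]
M=(A+B)/2; vx,vy,x,y=cv2.fitLine(M.astype(np.float32),cv2.DIST_HUBER,0,.01,.01).ravel()
if vy<0: vx,vy=-vx,-vy
print('axis ang',np.degrees(np.arctan2(vy,vx)),'pt',x,y,'width',np.median(np.linalg.norm(A-B,axis=1)))
ax=np.array([vx,vy]);n=np.array([vy,-vx])
# top ridge points along axis: z>37
w=p[:,:2]@n-np.array([x,y])@n
l=p[:,:2]@ax
k=(np.abs(w)<5)
for q in np.arange(l[k].min(),l[k].max(),3):
    z=p[k&(l>=q)&(l<q+3)][:,2]; print(round(q,1),len(z),np.round(np.median(z),1),end='; ')
print()
k2=k&(p[:,2]>36); print('ridge l range',np.percentile(l[k2],[0,1,99,100]),'all',l[k].min(),l[k].max())
c0=np.array([x,y])-(np.array([x,y])@ax)*ax
for lc in ((l[k2].min()+l[k2].max())/2,): print('ridge mid pt',c0+lc*ax, 'centre(incl button +2.5)',c0+(lc+2.5)*ax)
E
python3 cell2.py
```

```text
2421 [29.4284406  37.88339043 40.58532593 41.25752442]
bbox [262  86] [295 162]
axis ang 78.15908 pt 496.96902 -80.6875 width 31.788263840785447
-13.9 30 39.3; -10.9 30 40.1; -7.9 40 39.8; -4.9 29 39.9; -1.9 30 40.1; 1.1 30 39.9; 4.1 40 40.1; 7.1 29 40.0; 10.1 30 39.8; 13.1 40 39.7; 16.1 29 39.8; 19.1 30 39.7; 22.1 42 39.7; 25.1 32 39.7; 28.1 44 39.8; 31.1 35 39.6; 34.1 35 39.8; 37.1 48 39.6; 40.1 36 39.3; 43.1 48 39.4; 46.1 36 39.6; 49.1 36 39.2; 52.1 35 31.4; 55.1 5 30.5; 
ridge l range [-13.89784763 -13.48734867  51.07432978  51.20615777] all -13.897847628864772 55.138965336191056
ridge mid pt [496.07624445 -84.94577283] centre(incl button +2.5) [496.58923201 -82.49897013]
```

Call:
{"op": "step_arm", "data": {
  "commands": [
    {"x":0.025,"y":0.001,"z":0.02,"rx":0,"ry":0,"rz":0,"hand":0},
    {"x":0.03,"y":0,"z":0.04,"rx":0,"ry":0,"rz":0,"hand":0},
    {"x":0.02,"y":0,"z":0.04,"rx":0,"ry":0,"rz":0,"hand":0.2},
    {"x":0,"y":0,"z":0.03,"rx":0,"ry":0,"rz":0,"hand":0.3},
    {"x":0,"y":0,"z":0.01,"rx":0,"ry":0,"rz":0,"hand":0.3}
  ],
  "newtons": 10
}}

```text
t: 3.82
ee_pos: [496.8, -78.0, 38.0]
orientation: [[0.205, 0.979, -0.003], [0.979, -0.205, 0.001], [0.0, -0.003, -1.0]]
ft_force: [-0.0, -0.4, -0.5]
finger_gap: 0.754
```

```bash
cat > st.py <<'E'
from h import *
from plan import *
P=[]
for i in range(3):
    imaging.snapshot('top'); s=state(); P.append(np.r_[s['ee_pos'],s['ft_force'],s['finger_gap']])
print('t',s['t'],'pos/F/gap',np.mean(P,0).round(2),'T',np.round(s['ft_torque'],2)); R=np.array(s['orientation']); print(R.round(3).tolist()); print('yaw',np.degrees(np.arctan2(R[1,0],R[0,0])).round(2),'pitch',np.degrees(np.arcsin(R[2,0])).round(2),'roll', np.degrees(np.arcsin(R[2,1])).round(2))
E
python3 st.py
```

```text
t 3.975 pos/F/gap [ 4.975e+02 -7.909e+01  3.895e+01  8.000e-02 -4.700e-01 -6.600e-01
  7.200e-01] T [-0.13  0.07  0.01]
[[0.207, 0.978, 0.0], [0.978, -0.207, 0.0], [0.0, 0.0, -1.0]]
yaw 78.05 pitch 0.01 roll 0.02
```

Call:
{"op": "step_arm", "data": {
  "commands": [
    {"x":0,"y":0,"z":0.02,"rx":0,"ry":0,"rz":0,"hand":0.3},
    {"x":0,"y":0,"z":0.01,"rx":0,"ry":0,"rz":0,"hand":0.3},
    {"x":0,"y":0,"z":0,"rx":0,"ry":0,"rz":0,"hand":0.5},
    {"x":0,"y":0,"z":0,"rx":0,"ry":0,"rz":0,"hand":0.6},
    {"x":0,"y":0,"z":0,"rx":0,"ry":0,"rz":0,"hand":0.7}
  ],
  "newtons": 10
}}

```text
t: 4.6
ee_pos: [498.3, -79.9, 10.1]
orientation: [[0.208, 0.978, 0.001], [0.978, -0.208, 0.0], [0.0, 0.001, -1.0]]
ft_force: [0.3, 0.6, -1.2]
finger_gap: 0.444
```

Call:
{"op": "step_arm", "data": {
  "commands": [
    {"x":0,"y":0,"z":0,"rx":0,"ry":0,"rz":0,"hand":0.8},
    {"x":0,"y":0,"z":0,"rx":0,"ry":0,"rz":0,"hand":0.9},
    {"x":0,"y":0,"z":0,"rx":0,"ry":0,"rz":0,"hand":0.9},
    {"x":0,"y":0,"z":0,"rx":0,"ry":0,"rz":0,"hand":0.9},
    {"x":0,"y":0,"z":0,"rx":0,"ry":0,"rz":0,"hand":0.9}
  ],
  "newtons": 40
}}

```text
t: 5.22
ee_pos: [497.5, -79.6, 9.8]
orientation: [[0.207, 0.978, -0.001], [0.978, -0.207, 0.001], [0.0, -0.001, -1.0]]
ft_force: [-2.4, 1.6, 5.9]
finger_gap: 0.36
```

```bash
python3 st.py
```

```text
t 5.375 pos/F/gap [ 4.9749e+02 -7.9640e+01  9.8200e+00 -2.3700e+00  2.9000e-01  5.9700e+00
  3.6000e-01] T [0.04 0.61 0.01]
[[0.207, 0.978, -0.001], [0.978, -0.207, 0.001], [0.0, -0.001, -1.0]]
yaw 78.03 pitch 0.03 roll -0.04
```

Call:
{"op": "step_arm", "data": {
  "commands": [
    {"x":0,"y":0,"z":-0.01,"rx":0,"ry":0,"rz":0,"hand":0.9},
    {"x":0,"y":0,"z":-0.03,"rx":0,"ry":0,"rz":0,"hand":0.9},
    {"x":0,"y":0,"z":-0.04,"rx":0,"ry":0,"rz":0,"hand":0.9},
    {"x":0,"y":0,"z":-0.04,"rx":0,"ry":0,"rz":0,"hand":0.9},
    {"x":0,"y":0,"z":-0.02,"rx":0,"ry":0,"rz":0,"hand":0.9}
  ]
}}

```text
t: 6.0
ee_pos: [499.0, -80.1, 152.1]
orientation: [[0.208, 0.978, 0.004], [0.978, -0.208, 0.0], [0.001, 0.004, -1.0]]
ft_force: [-0.5, 0.6, -0.7]
finger_gap: 0.356
```

```bash
python3 st.py
python3 - <<'E'
from h import *
from plan import *
# dock frame
th=np.radians(84.8); ax=np.array([np.cos(th),np.sin(th),0]); z=np.array([0,0,1.])
seat=np.array([499.9,276.7,34.7])
def tcp(cx,cz,pitch,off=3.0,below=14.2):
    """cell centre in dock coords (x along axis,z up) -> TCP"""
    p=np.radians(pitch); a=ax*np.cos(p)+z*np.sin(p); dn=ax*np.sin(p)-z*np.cos(p)
    return seat+ax*cx+z*cz+a*off+dn*below
def cellpose(d,pitch):
    p=np.radians(pitch);c,s=np.cos(p),np.sin(p)
    fz=16*np.sqrt(1+c*c)-22.63; fx=-31-d+np.tan(p)*(4.5-fz)
    return fx,fz,fx+35*c,fz+35*s
for dd,p in ((0,37),(9.5,37),(9.5,30),(9.5,20),(9.5,10),(9.5,5),(9.5,0)):
    q=cellpose(dd,p); print(dd,p,np.round(q,1),tcp(q[2],q[3],p).round(1))
s=state()
q=cellpose(-6,37); goal=tcp(q[2],q[3]+60,37); print('hover',goal)
plan(s['ee_pos'],s['orientation'],goal,tilt(84.8,37),10,dec=3)
E
```

```text
t 6.15 pos/F/gap [ 4.9943e+02 -8.0040e+01  1.5206e+02  1.0000e-02  7.0000e-02 -6.7000e-01
  3.6000e-01] T [-0.05  0.14  0.  ]
[[0.207, 0.978, 0.003], [0.978, -0.207, 0.0], [0.001, 0.003, -1.0]]
yaw 78.03 pitch 0.05 roll 0.16
0 37 [-26.   -2.2   2.   18.9] [501.1 289.6  44.1]
9.5 37 [-35.5  -2.2  -7.5  18.9] [500.2 280.1  44.1]
9.5 30 [-37.1  -1.5  -6.7  16. ] [500.2 279.6  39.9]
9.5 20 [-38.6  -0.7  -5.7  11.3] [500.1 278.6  33.7]
9.5 10 [-39.7  -0.2  -5.2   5.9] [499.9 276.9  27.1]
9.5 5 [-40.1  -0.   -5.2   3. ] [499.8 275.7  23.8]
9.5 0 [-40.5  -0.   -5.5  -0. ] [499.7 274.2  20.5]
hover [501.61366227 295.5299783  104.07471305]
{"x":0.037,"y":-0.007,"z":0.005,"rx":0.004,"ry":0.064,"rz":-0.011}
{"x":0.036,"y":-0.007,"z":0.007,"rx":0.004,"ry":0.064,"rz":-0.011}
{"x":0.036,"y":-0.007,"z":0.009,"rx":0.004,"ry":0.064,"rz":-0.011}
{"x":0.035,"y":-0.006,"z":0.012,"rx":0.004,"ry":0.064,"rz":-0.011}
{"x":0.035,"y":-0.006,"z":0.014,"rx":0.004,"ry":0.064,"rz":-0.011}
{"x":0.034,"y":-0.005,"z":0.016,"rx":0.004,"ry":0.064,"rz":-0.011}
{"x":0.033,"y":-0.005,"z":0.018,"rx":0.004,"ry":0.064,"rz":-0.011}
{"x":0.031,"y":-0.004,"z":0.02,"rx":0.004,"ry":0.064,"rz":-0.011}
{"x":0.03,"y":-0.004,"z":0.022,"rx":0.004,"ry":0.064,"rz":-0.011}
{"x":0.029,"y":-0.004,"z":0.024,"rx":0.004,"ry":0.064,"rz":-0.011}
```

Call:
{"op": "step_arm", "data": {
  "commands": [
    {"x":0.03,"y":-0.007,"z":0.005,"rx":0.004,"ry":0.064,"rz":-0.011,"hand":0.9},
    {"x":0.036,"y":-0.007,"z":0.007,"rx":0.004,"ry":0.064,"rz":-0.011,"hand":0.9},
    {"x":0.038,"y":-0.007,"z":0.009,"rx":0.004,"ry":0.064,"rz":-0.011,"hand":0.9},
    {"x":0.038,"y":-0.006,"z":0.012,"rx":0.004,"ry":0.064,"rz":-0.011,"hand":0.9},
    {"x":0.037,"y":-0.006,"z":0.014,"rx":0.004,"ry":0.064,"rz":-0.011,"hand":0.9}
  ]
}}

```text
t: 6.78
ee_pos: [498.2, 108.3, 125.7]
orientation: [[0.148, 0.988, 0.035], [0.937, -0.151, 0.314], [0.316, -0.013, -0.949]]
ft_force: [1.3, -0.6, -1.1]
finger_gap: 0.355
```

Call:
{"op": "step_arm", "data": {
  "commands": [
    {"x":0.036,"y":-0.005,"z":0.016,"rx":0.004,"ry":0.064,"rz":-0.011,"hand":0.9},
    {"x":0.035,"y":-0.005,"z":0.018,"rx":0.004,"ry":0.064,"rz":-0.011,"hand":0.9},
    {"x":0.032,"y":-0.004,"z":0.02,"rx":0.004,"ry":0.064,"rz":-0.011,"hand":0.9},
    {"x":0.028,"y":-0.004,"z":0.022,"rx":0.004,"ry":0.064,"rz":-0.011,"hand":0.9},
    {"x":0.02,"y":-0.004,"z":0.015,"rx":0.004,"ry":0.064,"rz":-0.011,"hand":0.9}
  ]
}}

```text
t: 7.4
ee_pos: [498.0, 286.5, 106.5]
orientation: [[0.076, 0.996, 0.049], [0.799, -0.09, 0.595], [0.597, -0.006, -0.802]]
ft_force: [3.5, 4.5, 1.0]
finger_gap: 0.357
```

Call:
{"op": "step_arm", "data": {
  "commands": [
    {"x":0,"y":0,"z":0,"rx":0,"ry":0,"rz":0,"hand":0.9},
    {"x":0,"y":0,"z":0,"rx":0,"ry":0,"rz":0,"hand":0.9},
    {"x":0,"y":0,"z":0,"rx":0,"ry":0,"rz":0,"hand":0.9},
    {"x":0,"y":0,"z":0,"rx":0,"ry":0,"rz":0,"hand":0.9},
    {"x":0,"y":0,"z":0,"rx":0,"ry":0,"rz":0,"hand":0.9}
  ]
}}

```text
t: 8.02
ee_pos: [500.2, 284.8, 109.0]
orientation: [[0.077, 0.996, 0.054], [0.798, -0.094, 0.595], [0.598, -0.003, -0.802]]
ft_force: [-0.5, -0.3, -1.0]
finger_gap: 0.355
```

```bash
python3 st.py
python3 - <<'E'
from h import *
for n in ('scene','top','wrist'): snap(n,n+'h')
a=load('sceneh');b=load('toph')
i1=cv2.cvtColor(a['image'],cv2.COLOR_RGB2BGR);i2=cv2.cvtColor(b['image'],cv2.COLOR_RGB2BGR)
u=proj(a,[500,280,60])[0].astype(int);v=proj(b,[500,280,60])[0].astype(int);print(u,v)
c=lambda i,u,h:cv2.resize(i[max(0,u[1]-h):u[1]+h,max(0,u[0]-h):u[0]+h],(400,400),interpolation=cv2.INTER_CUBIC)
cv2.imwrite('pics/hov.png',np.hstack([c(i1,u,60),c(i2,v,60)]))
E
```

```text
t 8.175 pos/F/gap [ 5.0012e+02  2.8484e+02  1.0899e+02 -3.0000e-02 -1.9000e-01 -1.0000e+00
  3.6000e-01] T [-0.93  0.12  0.05]
[[0.077, 0.996, 0.054], [0.798, -0.094, 0.595], [0.598, -0.003, -0.802]]
yaw 84.49 pitch 36.72 roll -0.17
[207 179] [194 210]
```

View pics/hov.png

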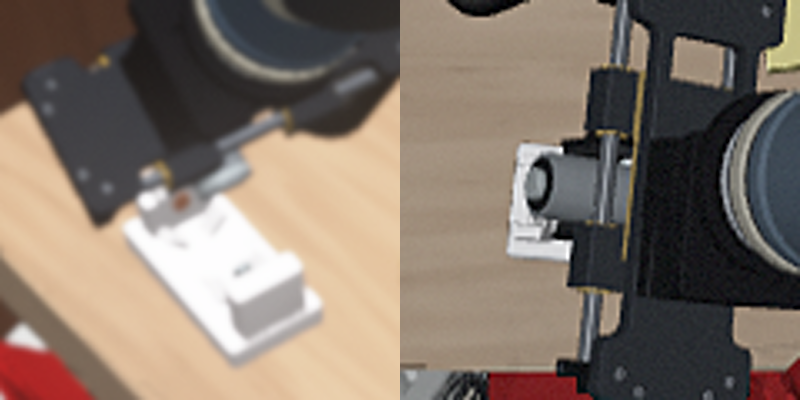

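View pics/wristh.png

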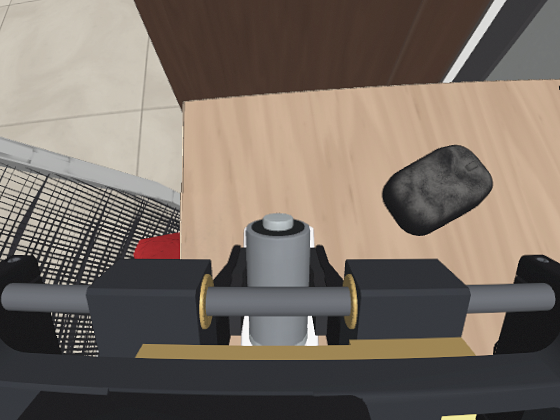

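Run:
```python
from h import *
th=np.radians(84.8); ax=np.array([np.cos(th),np.sin(th)]);n=np.array([ax[1],-ax[0]])
t=load('top0');g=cv2.cvtColor(t['image'],cv2.COLOR_RGB2HSV)
roi=np.zeros((420,560),bool);roi[185:240,160:245]=1
m=(roi&(g[...,1]<30)&(g[...,2]>140)).astype(np.uint8);m=cv2.morphologyEx(m,cv2.MORPH_CLOSE,np.ones((5,5)))
U=[];D=[]
for u in range(172,232):
    v=np.where(m[:,u])[0];U.append((u,v.min()-.5));D.append((u,v.max()+.5))
A=onplane(t,U,15.7)[:,:2];B=onplane(t,D,15.7)[:,:2]
print('top dock lateral',np.median(A@n),np.median(B@n),(np.median(A@n)+np.median(B@n))/2,'wrist 472.8')
for q in (A,B):
    f=cv2.fitLine(q.astype(np.float32),cv2.DIST_HUBER,0,.01,.01).ravel();print(np.degrees(np.arctan2(f[1],f[0]))%180)
# longitudinal by cloud in top & scene
for nm in ('top0','scene0'):
    d=load(nm);C=cloud(d);p=C.reshape(-1,3);l=p[:,:2]@ax;w=p[:,:2]@n-472.8
    k=(abs(w)<40)&(l>220)&(l<420)&(p[:,2]>10)&(p[:,2]<70)
    out=[]
    for x in np.arange(250,384,2):
        q=p[k&(abs(w)<14)&(l>=x)&(l<x+2)][:,2]; out.append((int(x),round(float(np.median(q)),0) if len(q) else None))
    print(nm,out)
    b=k&(p[:,2]>46)&(l<290); print(' housing w range',np.percentile(w[b],[2,98]),'l',np.percentile(l[b],[2,98]),'z',np.median(p[b][:,2]))
d=load('wrist5');C=cloud(d);p=C.reshape(-1,3);l=p[:,:2]@ax;w=p[:,:2]@n-472.8
b=(abs(w)<40)&(l>220)&(l<290)&(p[:,2]>46)&(p[:,2]<60);print(' wrist housing w range',np.percentile(w[b],[2,98]),'l',np.percentile(l[b],[2,98]))
# cell in hand from top
d=load('toph');C=cloud(d);p=C.reshape(-1,3);l=p[:,:2]@ax;w=p[:,:2]@n-472.8
im=d['image'].astype(int);gr=(im.max(2)-im.min(2)<25)&(im.mean(2)>60)&(im.mean(2)<150)
b=(abs(w)<25)&(l>290)&(l<345)&(p[:,2]>90)&(p[:,2]<150)&gr.ravel()
for x in range(300,342,4):
    q=b&(l>=x)&(l<x+4); print(x,q.sum(),np.round(np.percentile(w[q],[2,50,98]),1) if q.sum() else '',np.round(np.percentile(p[q][:,2],[50,98]),1) if q.sum() else '')
```

```text
top dock lateral 504.07257376108106 443.39715089401 473.73486232754556 wrist 472.8
84.734535
84.907875
top0 [(250, None), (252, None), (254, 26.0), (256, 50.0), (258, 51.0), (260, 51.0), (262, 51.0), (264, 51.0), (266, 50.0), (268, 51.0), (270, 50.0), (272, 36.0), (274, 16.0), (276, 17.0), (278, 16.0), (280, 19.0), (282, 23.0), (284, 18.0), (286, 23.0), (288, 25.0), (290, 24.0), (292, 21.0), (294, 17.0), (296, 19.0), (298, 20.0), (300, 19.0), (302, 18.0), (304, 16.0), (306, 16.0), (308, 17.0), (310, 15.0), (312, 16.0), (314, 16.0), (316, 16.0), (318, 16.0), (320, 16.0), (322, 15.0), (324, 16.0), (326, 16.0), (328, 16.0), (330, 16.0), (332, 16.0), (334, 15.0), (336, 16.0), (338, 19.0), (340, 17.0), (342, 21.0), (344, 20.0), (346, 19.0), (348, 19.0), (350, 16.0), (352, 17.0), (354, 45.0), (356, 50.0), (358, 54.0), (360, 55.0), (362, 54.0), (364, 52.0), (366, 53.0), (368, 53.0), (370, 53.0), (372, None), (374, None), (376, None), (378, 16.0), (380, None), (382, None)]
 housing w range [-19.57935687  21.86079941] l [255.8560363  271.11240367] z 50.62032046165962
scene0 [(250, None), (252
[... 775 characters left out ...]
 (372, None), (374, None), (376, None), (378, None), (380, None), (382, None)]
 housing w range [-22.15787436  19.5522826 ] l [255.16060753 270.4648151 ] z 49.85638930271318
 wrist housing w range [-20.55121157  20.81853334] l [257.14462818 272.04684044]
300 24 [-11.9   2.   16.1] [126.2 135.6]
304 49 [-12.8  -1.1  14.4] [126.5 132.1]
308 3 [-11.5   3.8  13.6] [125.9 126.2]
312 3 [-2.5 -1.1  0.4] [138.  138.1]
316 48 [-13.1   0.4  13.8] [136.4 140.7]
320 51 [-13.6  -0.3  13.3] [138.6 141.7]
324 55 [-14.   -1.   14.2] [141.1 146.3]
328 61 [-14.3   0.   15.4] [143.9 148.4]
332 37 [-16.7  -3.5  14.7] [145.  148.8]
336 23 [-22.8  -1.7  19.3] [140.3 144.3]
340 19 [-14.2  -0.7  14.1] [141.7 145.8]
```

```bash
cat > dk.py <<'E'
from h import *
from plan import *
th=np.radians(84.8); ax=np.array([np.cos(th),np.sin(th),0]); zz=np.array([0,0,1.]);nn=np.array([ax[1],-ax[0],0])
seat=np.array([499.9,276.7,34.7])
OFF,BEL=3.0,14.2
def tcp(cx,cz,pitch,off=OFF,below=BEL):
    p=np.radians(pitch); a=ax*np.cos(p)+zz*np.sin(p); dn=ax*np.sin(p)-zz*np.cos(p)
    return seat+ax*cx+zz*cz+a*off+dn*below
def cellpose(d,pitch):
    p=np.radians(pitch);c,s=np.cos(p),np.sin(p)
    fz=16*np.sqrt(1+c*c)-22.63; fx=-31-d+np.tan(p)*(4.5-fz)
    return fx,fz,fx+35*c,fz+35*s
def goal(d,pitch,s=0,dz=0):
    q=cellpose(d,pitch);p=np.radians(pitch); return tcp(q[2]+s*np.cos(p),q[3]+s*np.sin(p)+dz,pitch)
def where(s,base=(0,-.2,-1.0)):
    """decode the cell pose in dock coords from measured state"""
    R=np.array(s['orientation']);P=np.array(s['ee_pos']); c=P-R[:,0]*OFF-R[:,2]*BEL; r=c-seat
    pit=np.degrees(np.arcsin(R[2,0]));f=c-35*R[:,0]-seat;b=c+35*R[:,0]-seat
    F=np.array(s['ft_force'])-base
    z=4.5 if pit>0.5 else f[2]
    d=-31-(f@ax+(f[2]-z)*np.tan(np.radians(pit)))
    print('t %.2f'%s['t'],'centre x,lat,z',np.round([r@ax,r@nn,r[2]],1),'pitch %.1f yaw %.2f'%(pit,np.degrees(np.arctan2(R[1,0],R[0,0]))),'flat x,z',np.round([f@ax,f[2]],1),'btn x,z',np.round([b@ax,b[2]],1),'d %.1f'%d,'F ax,lat,z',np.round([F@ax,F@nn,F[2]],1),'gap %.3f'%s['finger_gap'])
E
cat > w.py <<'E'
from dk import *
for i in range(3): imaging.snapshot('top'); where(state())
E
python3 w.py
python3 - <<'E'
from dk import *
s=state(); plan(s['ee_pos'],s['orientation'],goal(9.5,37,40),tilt(84.8,37),4,dec=4); print(goal(9.5,37,40))
E
```

```text
t 8.38 centre x,lat,z [-2.9 -0.5 83.7] pitch 36.7 yaw 84.47 flat x,z [-30.9  62.8] btn x,z [ 25.2 104.7] d -43.6 F ax,lat,z [-0.1  0.4 -0.5] gap 0.358
t 8.43 centre x,lat,z [-2.9 -0.5 83.7] pitch 36.7 yaw 84.47 flat x,z [-30.9  62.8] btn x,z [ 25.2 104.7] d -43.6 F ax,lat,z [ 0.6 -0.2  0.5] gap 0.357
t 8.47 centre x,lat,z [-2.9 -0.5 83.7] pitch 36.7 yaw 84.47 flat x,z [-30.9  62.8] btn x,z [ 25.2 104.7] d -43.6 F ax,lat,z [-0.7  0.3 -1.4] gap 0.356
{"x":-0.0006,"y":0.0001,"z":0.0122,"rx":-0.0002,"ry":0.0012,"rz":-0.0012}
{"x":-0.0006,"y":0.0001,"z":0.0122,"rx":-0.0002,"ry":0.0012,"rz":-0.0012}
{"x":-0.0006,"y":0.0001,"z":0.0122,"rx":-0.0002,"ry":0.0012,"rz":-0.0012}
{"x":-0.0007,"y":0.0001,"z":0.0122,"rx":-0.0002,"ry":0.0012,"rz":-0.0012}
[503.10415315 311.90771591  68.14731398]
```

Call:
{"op": "step_arm", "data": {
  "commands": [
    {"x":0,"y":0,"z":0.01,"rx":0,"ry":0.002,"rz":-0.002,"hand":0.9},
    {"x":-0.001,"y":0,"z":0.015,"rx":0,"ry":0.003,"rz":-0.002,"hand":0.9},
    {"x":-0.001,"y":0,"z":0.015,"rx":0,"ry":0,"rz":-0.001,"hand":0.9},
    {"x":0,"y":0,"z":0.009,"rx":0,"ry":0,"rz":0,"hand":0.9},
    {"x":-0.005,"y":0,"z":0,"rx":0,"ry":0,"rz":0,"hand":0.9}
  ]
}}

```text
t: 9.1
ee_pos: [502.0, 308.9, 65.2]
orientation: [[0.072, 0.996, 0.053], [0.795, -0.089, 0.6], [0.602, -0.001, -0.798]]
ft_force: [0.1, -1.1, -0.9]
finger_gap: 0.356
```

Call:
{"op": "step_arm", "data": {
  "commands": [
    {"x":-0.01,"y":0,"z":0,"rx":0,"ry":0,"rz":0,"hand":0.9},
    {"x":-0.005,"y":0,"z":0,"rx":0,"ry":0,"rz":0,"hand":0.9},
    {"x":0,"y":0,"z":0,"rx":0,"ry":0,"rz":0,"hand":0.9},
    {"x":0,"y":0,"z":0,"rx":0,"ry":0,"rz":0,"hand":0.9},
    {"x":0,"y":0,"z":0,"rx":0,"ry":0,"rz":0,"hand":0.9}
  ]
}}

```text
t: 9.72
ee_pos: [501.2, 296.9, 56.7]
orientation: [[0.071, 0.996, 0.054], [0.795, -0.089, 0.6], [0.602, 0.0, -0.798]]
ft_force: [0.1, -0.4, 0.1]
finger_gap: 0.354
```

```bash
python3 w.py
python3 - <<'E'
from dk import *
s=state(); plan(s['ee_pos'],s['orientation'],goal(9.5,37,10),tilt(84.8,37),1,dec=4)
E
```

```text
t 9.78 centre x,lat,z [ 9.3 -0.6 31.5] pitch 37.0 yaw 84.88 flat x,z [-18.7  10.4] btn x,z [37.2 52.6] d -16.8 F ax,lat,z [ 0.1  0.5 -0.9] gap 0.358
t 9.82 centre x,lat,z [ 9.2 -0.6 31.5] pitch 37.0 yaw 84.87 flat x,z [-18.7  10.4] btn x,z [37.2 52.5] d -16.7 F ax,lat,z [-0.8  0.5 -0. ] gap 0.361
t 9.88 centre x,lat,z [ 9.2 -0.6 31.4] pitch 37.0 yaw 84.87 flat x,z [-18.7  10.3] btn x,z [37.1 52.5] d -16.7 F ax,lat,z [ 0.7 -0.1 -0.3] gap 0.354
{"x":-0.0109,"y":0.0006,"z":-0.0001,"rx":-0.0007,"ry":-0.0003,"rz":0.001}
```

Call:
{"op": "step_arm", "data": {
  "commands": [
    {"x":-0.006,"y":0.0005,"z":0,"rx":0,"ry":0,"rz":0,"hand":0.9},
    {"x":-0.004,"y":0,"z":0,"rx":0,"ry":0,"rz":0,"hand":0.9},
    {"x":-0.002,"y":0,"z":0,"rx":0,"ry":0,"rz":0,"hand":0.9},
    {"x":0,"y":0,"z":0,"rx":0,"ry":0,"rz":0,"hand":0.9},
    {"x":0,"y":0,"z":0,"rx":0,"ry":0,"rz":0,"hand":0.9}
  ]
}}

```text
t: 10.5
ee_pos: [500.8, 287.0, 49.2]
orientation: [[0.072, 0.996, 0.054], [0.795, -0.09, 0.6], [0.602, -0.0, -0.798]]
ft_force: [-0.5, -0.4, -0.3]
finger_gap: 0.359
```

```bash
cat > w.py <<'E'
from dk import *
P=[]
for i in range(5): imaging.snapshot('top'); s=state(); P.append(s['ft_force'])
s=dict(s);s['ft_force']=np.mean(P,0); where(s)
E
python3 w.py
```

```text
t 10.75 centre x,lat,z [-0.5 -0.  24.1] pitch 37.0 yaw 84.84 flat x,z [-28.5   3. ] btn x,z [27.4 45.2] d -1.4 F ax,lat,z [0.1 0.  0.1] gap 0.358
```

Call:
{"op": "step_arm", "data": {
  "commands": [
    {"x":-0.0015,"y":0,"z":0,"rx":0,"ry":0,"rz":0,"hand":0.9},
    {"x":-0.0015,"y":0,"z":0,"rx":0,"ry":0,"rz":0,"hand":0.9},
    {"x":0,"y":0,"z":0,"rx":0,"ry":0,"rz":0,"hand":0.9},
    {"x":0,"y":0,"z":0,"rx":0,"ry":0,"rz":0,"hand":0.9},
    {"x":0,"y":0,"z":0,"rx":0,"ry":0,"rz":0,"hand":0.9}
  ]
}}

```text
t: 11.38
ee_pos: [500.6, 285.0, 47.7]
orientation: [[0.072, 0.996, 0.054], [0.795, -0.089, 0.6], [0.602, -0.0, -0.798]]
ft_force: [0.2, 2.3, 2.8]
finger_gap: 0.36
```

```bash
python3 w.py
```

```text
t 11.62 centre x,lat,z [-2.8 -0.1 22.4] pitch 37.0 yaw 84.85 flat x,z [-30.8   1.3] btn x,z [25.1 43.5] d 2.2 F ax,lat,z [ 2.3 -0.1  3. ] gap 0.356
```

Call:
{"op": "step_arm", "data": {
  "commands": [
    {"x":-0.0015,"y":0,"z":0,"rx":0,"ry":0,"rz":0,"hand":0.9},
    {"x":-0.0015,"y":0,"z":0,"rx":0,"ry":0,"rz":0,"hand":0.9},
    {"x":0,"y":0,"z":0,"rx":0,"ry":0,"rz":0,"hand":0.9},
    {"x":0,"y":0,"z":0,"rx":0,"ry":0,"rz":0,"hand":0.9},
    {"x":0,"y":0,"z":0,"rx":0,"ry":0,"rz":0,"hand":0.9}
  ]
}}

```text
t: 12.25
ee_pos: [500.4, 282.7, 45.9]
orientation: [[0.071, 0.996, 0.054], [0.795, -0.089, 0.6], [0.603, -0.0, -0.798]]
ft_force: [0.1, 4.5, 4.8]
finger_gap: 0.358
```

```bash
python3 w.py
```

```text
t 12.50 centre x,lat,z [-5.  -0.  20.8] pitch 37.1 yaw 84.87 flat x,z [-32.9  -0.3] btn x,z [23.  41.8] d 5.5 F ax,lat,z [5.2 0.3 5.8] gap 0.353
```

Call:
{"op": "step_arm", "data": {
  "commands": [
    {"x":-0.001,"y":0,"z":0,"rx":0,"ry":0,"rz":0,"hand":0.9},
    {"x":-0.001,"y":0,"z":0,"rx":0,"ry":0,"rz":0,"hand":0.9},
    {"x":0,"y":0,"z":0,"rx":0,"ry":0,"rz":0,"hand":0.9},
    {"x":0,"y":0,"z":0,"rx":0,"ry":0,"rz":0,"hand":0.9},
    {"x":0,"y":0,"z":0,"rx":0,"ry":0,"rz":0,"hand":0.9}
  ]
}}

```text
t: 13.12
ee_pos: [500.3, 281.7, 45.1]
orientation: [[0.071, 0.996, 0.054], [0.794, -0.089, 0.601], [0.603, -0.0, -0.797]]
ft_force: [0.2, 7.6, 5.5]
finger_gap: 0.354
```

```bash
python3 w.py
python3 - <<'E'
from dk import *
s=state()
for p in (32,27,22,17,12,8,4,1,0): print(p,cellpose(9.5,p))
E
```

```text
t 13.38 centre x,lat,z [-5.9 -0.  20. ] pitch 37.1 yaw 84.90 flat x,z [-33.8  -1.2] btn x,z [22.  41.1] d 7.1 F ax,lat,z [5.9 0.4 7.1] gap 0.356
32 (np.float64(-36.656325346635974), np.float64(-1.6511652661783458), np.float64(-6.974641981161067), np.float64(16.896008981983826))
27 (np.float64(-37.59560522324174), np.float64(-1.2001957010000517), np.float64(-6.410376876648865), np.float64(14.689471789884085))
22 (np.float64(-38.35427905654106), np.float64(-0.8108456982552283), np.float64(-5.902844146703501), np.float64(12.300385071301692))
17 (np.float64(-38.97397034797944), np.float64(-0.49141808319590297), np.float64(-5.503303889273198), np.float64(9.741591582099884))
12 (np.float64(-39.490685976014674), np.float64(-0.2484491471602226), np.float64(-5.255519950331475), np.float64(7.028460031461354))
8 (np.float64(-39.851766917896796), np.float64(-0.1124180454449153), np.float64(-5.192384511941832), np.float64(4.758640488157375))
4 (np.float64(-40.18322274346786), np.float64(-0.030125823382974204), np.float64(-5.268480984374008), np.float64(2.4113507576614115))
1 (np.float64(-40.42137704510871), np.float64(-0.004306069018692682), np.float64(-5.426707714635022), np.float64(0.6065281562862302))
0 (np.float64(-40.5), np.float64(-0.0025830020304766776), np.float64(-5.5), np.float64(-0.0025830020304766776))
```

```bash
cat > pl.py <<'E'
import sys
from dk import *
d,p,dz,n=map(float,sys.argv[1:5]); s=state()
plan(s['ee_pos'],s['orientation'],goal(d,p,0,dz),tilt(84.8,p),int(n),dec=4)
E
python3 pl.py 9 29 0.5 4
```

```text
{"x":-0.0011,"z":0.0008,"rx":-0.0002,"ry":-0.0354,"rz":0.0004}
{"x":-0.0011,"z":0.0008,"rx":-0.0002,"ry":-0.0354,"rz":0.0004}
{"x":-0.0011,"z":0.0009,"rx":-0.0002,"ry":-0.0354,"rz":0.0004}
{"x":-0.001,"z":0.0009,"rx":-0.0002,"ry":-0.0354,"rz":0.0004}
```

Call:
{"op": "step_arm", "data": {
  "commands": [
    {"x":-0.0011,"y":0,"z":0.0008,"rx":0,"ry":-0.035,"rz":0,"hand":0.9},
    {"x":-0.0011,"y":0,"z":0.0008,"rx":0,"ry":-0.035,"rz":0,"hand":0.9},
    {"x":-0.0011,"y":0,"z":0.0008,"rx":0,"ry":-0.035,"rz":0,"hand":0.9},
    {"x":-0.0011,"y":0,"z":0.0008,"rx":0,"ry":-0.035,"rz":0,"hand":0.9},
    {"x":0,"y":0,"z":0,"rx":0,"ry":0,"rz":0,"hand":0.9}
  ]
}}

```text
t: 14.0
ee_pos: [499.7, 281.0, 40.0]
orientation: [[0.076, 0.996, 0.043], [0.871, -0.087, 0.484], [0.486, 0.0, -0.874]]
ft_force: [-0.5, 6.0, 5.5]
finger_gap: 0.358
```

```bash
python3 w.py; python3 pl.py 9.5 21 0.5 4
```

```text
t 14.25 centre x,lat,z [-5.8 -0.4 16.3] pitch 29.1 yaw 84.92 flat x,z [-36.4  -0.8] btn x,z [24.8 33.3] d 8.3 F ax,lat,z [ 7.2 -0.6  6.5] gap 0.361
{"x":-0.001,"y":0.0001,"z":0.0009,"rx":-0.0003,"ry":-0.0353,"rz":0.0005}
{"x":-0.001,"y":0.0001,"z":0.001,"rx":-0.0003,"ry":-0.0353,"rz":0.0005}
{"x":-0.0009,"y":0.0001,"z":0.001,"rx":-0.0003,"ry":-0.0353,"rz":0.0005}
{"x":-0.0009,"y":0.0001,"z":0.001,"rx":-0.0003,"ry":-0.0353,"rz":0.0005}
```

Call:
{"op": "step_arm", "data": {
  "commands": [
    {"x":-0.001,"y":0.0001,"z":0.001,"rx":0,"ry":-0.035,"rz":0,"hand":0.9},
    {"x":-0.001,"y":0.0001,"z":0.001,"rx":0,"ry":-0.035,"rz":0,"hand":0.9},
    {"x":-0.001,"y":0.0001,"z":0.001,"rx":0,"ry":-0.035,"rz":0,"hand":0.9},
    {"x":-0.001,"y":0.0001,"z":0.001,"rx":0,"ry":-0.035,"rz":0,"hand":0.9},
    {"x":0,"y":0,"z":0,"rx":0,"ry":0,"rz":0,"hand":0.9}
  ]
}}

```text
t: 14.88
ee_pos: [500.1, 279.4, 34.3]
orientation: [[0.081, 0.996, 0.032], [0.93, -0.087, 0.358], [0.359, 0.001, -0.933]]
ft_force: [-0.1, 8.6, 2.4]
finger_gap: 0.353
```

```bash
python3 w.py; python3 pl.py 9.7 15 0.5 4
python3 - <<'E'
from h import *
d=snap('wrist','wrist_p21')
E
```

```text
t 15.12 centre x,lat,z [-5.8  0.1 11.7] pitch 21.1 yaw 84.91 flat x,z [-38.4  -0.8] btn x,z [26.9 24.3] d 9.5 F ax,lat,z [ 8.4 -1.   3.4] gap 0.356
{"x":-0.0006,"z":0.0007,"rx":-0.0001,"ry":-0.0265,"rz":0.0005}
{"x":-0.0005,"z":0.0007,"rx":-0.0001,"ry":-0.0265,"rz":0.0005}
{"x":-0.0005,"z":0.0007,"rx":-0.0001,"ry":-0.0265,"rz":0.0005}
{"x":-0.0005,"z":0.0007,"rx":-0.0001,"ry":-0.0265,"rz":0.0005}
```

View pics/wrist_p21.png

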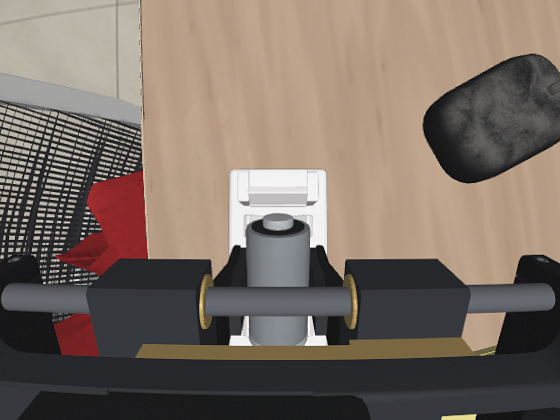

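Call:
{"op": "step_arm", "data": {
  "commands": [
    {"x":-0.0006,"y":0,"z":0.0007,"rx":0,"ry":-0.0265,"rz":0,"hand":0.9},
    {"x":-0.0006,"y":0,"z":0.0007,"rx":0,"ry":-0.0265,"rz":0,"hand":0.9},
    {"x":-0.0005,"y":0,"z":0.0007,"rx":0,"ry":-0.0265,"rz":0,"hand":0.9},
    {"x":-0.0005,"y":0,"z":0.0007,"rx":0,"ry":-0.0265,"rz":0,"hand":0.9},
    {"x":0,"y":0,"z":0,"rx":0,"ry":0,"rz":0,"hand":0.9}
  ]
}}

```text
t: 15.8
ee_pos: [500.2, 278.2, 30.5]
orientation: [[0.085, 0.996, 0.024], [0.962, -0.088, 0.257], [0.258, 0.001, -0.966]]
ft_force: [0.1, 7.9, -1.0]
finger_gap: 0.357
```

```bash
python3 w.py; python3 pl.py 9.8 9 0.5 4
python3 - <<'E'
from h import *
d=snap('wrist','wrist_p15')
im=cv2.cvtColor(d['image'],cv2.COLOR_RGB2BGR);cv2.imwrite('pics/p15.png',cv2.resize(im[150:350,200:360],None,fx=3,fy=3,interpolation=cv2.INTER_CUBIC))
E
```

```text
t 16.05 centre x,lat,z [-5.6  0.2  8.8] pitch 15.0 yaw 84.90 flat x,z [-39.4  -0.3] btn x,z [28.2 17.8] d 9.7 F ax,lat,z [ 8.7 -0.8  0.5] gap 0.357
{"x":-0.0005,"y":-0.0001,"z":0.0008,"rx":0.0001,"ry":-0.0262,"rz":0.0004}
{"x":-0.0005,"y":-0.0001,"z":0.0008,"rx":0.0001,"ry":-0.0262,"rz":0.0004}
{"x":-0.0005,"y":-0.0001,"z":0.0008,"rx":0.0001,"ry":-0.0262,"rz":0.0004}
{"x":-0.0005,"y":-0.0001,"z":0.0008,"rx":0.0001,"ry":-0.0262,"rz":0.0004}
```

View pics/p15.png

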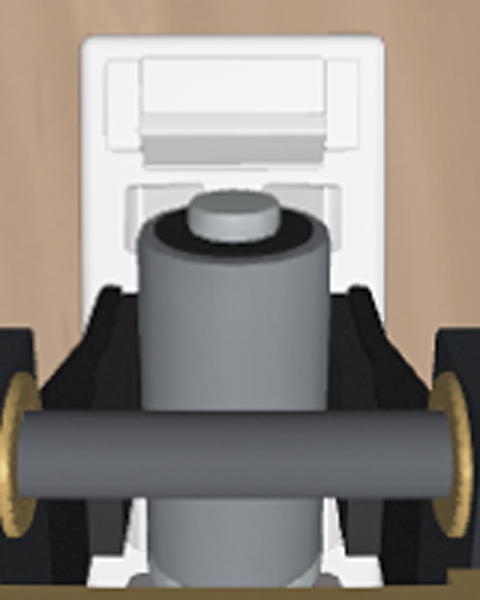

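Call:
{"op": "step_arm", "data": {
  "commands": [
    {"x":-0.0005,"y":0,"z":0.0008,"rx":0,"ry":-0.026,"rz":0,"hand":0.9},
    {"x":-0.0005,"y":0,"z":0.0008,"rx":0,"ry":-0.026,"rz":0,"hand":0.9},
    {"x":-0.0005,"y":0,"z":0.0008,"rx":0,"ry":-0.026,"rz":0,"hand":0.9},
    {"x":-0.0005,"y":0,"z":0.0008,"rx":0,"ry":-0.026,"rz":0,"hand":0.9},
    {"x":0,"y":0,"z":0,"rx":0,"ry":0,"rz":0,"hand":0.9}
  ]
}}

```text
t: 16.73
ee_pos: [500.2, 277.1, 26.7]
orientation: [[0.087, 0.996, 0.016], [0.984, -0.088, 0.157], [0.157, 0.002, -0.988]]
ft_force: [-1.1, 8.4, -2.0]
finger_gap: 0.358
```

```bash
python3 w.py; python3 pl.py 9.8 5 0.3 4
python3 - <<'E'
from h import *
d=snap('wrist','wrist_p9')
im=cv2.cvtColor(d['image'],cv2.COLOR_RGB2BGR);cv2.imwrite('pics/p9.png',cv2.resize(im[150:350,200:360],None,fx=3,fy=3,interpolation=cv2.INTER_CUBIC))
E
```

```text
t 16.98 centre x,lat,z [-5.2  0.3  5.6] pitch 9.1 yaw 84.89 flat x,z [-39.8   0.1] btn x,z [29.3 11.1] d 9.5 F ax,lat,z [ 9.2 -0.9 -0.3] gap 0.358
{"x":-0.0004,"y":-0.0001,"z":0.0006,"rx":0.0003,"ry":-0.0178,"rz":0.0004}
{"x":-0.0004,"y":-0.0001,"z":0.0006,"rx":0.0003,"ry":-0.0178,"rz":0.0004}
{"x":-0.0004,"y":-0.0001,"z":0.0006,"rx":0.0003,"ry":-0.0178,"rz":0.0004}
{"x":-0.0004,"y":-0.0001,"z":0.0006,"rx":0.0003,"ry":-0.0178,"rz":0.0004}
```

View pics/p9.png

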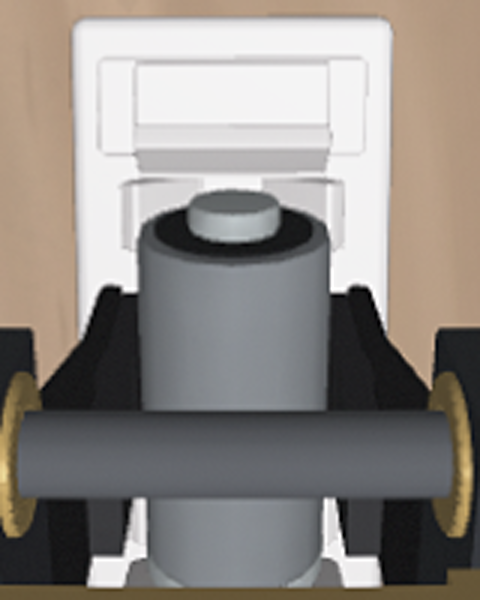

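Call:
{"op": "step_arm", "data": {
  "commands": [
    {"x":-0.0003,"y":0,"z":0.0006,"rx":0,"ry":-0.018,"rz":0,"hand":0.9},
    {"x":-0.0003,"y":-0.0001,"z":0.0006,"rx":0,"ry":-0.018,"rz":0,"hand":0.9},
    {"x":-0.0003,"y":-0.0001,"z":0.0006,"rx":0,"ry":-0.018,"rz":0,"hand":0.9},
    {"x":-0.0003,"y":-0.0001,"z":0.0006,"rx":0,"ry":-0.018,"rz":0,"hand":0.9},
    {"x":0,"y":0,"z":0,"rx":0,"ry":0,"rz":0,"hand":0.9}
  ]
}}

```text
t: 17.65
ee_pos: [500.2, 276.2, 24.1]
orientation: [[0.088, 0.996, 0.01], [0.992, -0.089, 0.086], [0.087, 0.002, -0.996]]
ft_force: [-0.2, 8.6, -2.0]
finger_gap: 0.358
```

```bash
python3 w.py; python3 pl.py 9.5 2 0.2 3
python3 - <<'E'
from h import *
d=snap('wrist','wrist_p5')
im=cv2.cvtColor(d['image'],cv2.COLOR_RGB2BGR);cv2.imwrite('pics/p5.png',cv2.resize(im[150:350,200:360],None,fx=3,fy=3,interpolation=cv2.INTER_CUBIC))
E
```

```text
t 17.90 centre x,lat,z [-5.   0.3  3.3] pitch 5.0 yaw 84.89 flat x,z [-39.9   0.3] btn x,z [29.9  6.3] d 9.2 F ax,lat,z [ 8.8 -0.7 -1.3] gap 0.354
{"x":-0.0004,"y":-0.0001,"z":0.0007,"rx":0.0007,"ry":-0.0173,"rz":0.0005}
{"x":-0.0004,"y":-0.0001,"z":0.0007,"rx":0.0007,"ry":-0.0173,"rz":0.0005}
{"x":-0.0004,"y":-0.0001,"z":0.0007,"rx":0.0007,"ry":-0.0173,"rz":0.0005}
```

View pics/p5.png

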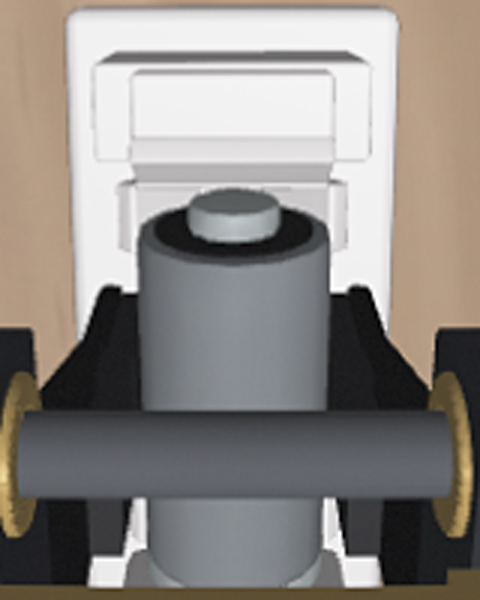

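Call:
{"op": "step_arm", "data": {
  "commands": [
    {"x":-0.0002,"y":0,"z":0.0007,"rx":0,"ry":-0.018,"rz":0,"hand":0.9},
    {"x":-0.0002,"y":0,"z":0.0007,"rx":0,"ry":-0.018,"rz":0,"hand":0.9},
    {"x":-0.0002,"y":0,"z":0.0007,"rx":0,"ry":-0.018,"rz":0,"hand":0.9},
    {"x":0,"y":0,"z":0,"rx":0,"ry":0,"rz":0,"hand":0.9},
    {"x":0,"y":0,"z":0,"rx":0,"ry":0,"rz":0,"hand":0.9}
  ]
}}

```text
t: 18.58
ee_pos: [500.2, 275.6, 22.0]
orientation: [[0.089, 0.996, 0.005], [0.995, -0.089, 0.033], [0.033, 0.002, -0.999]]
ft_force: [0.7, 8.7, -2.3]
finger_gap: 0.358
```

```bash
python3 w.py; python3 pl.py 9.5 0 0 2;python3 st.py
```

```text
t 18.82 centre x,lat,z [-4.6  0.3  1.4] pitch 1.9 yaw 84.89 flat x,z [-39.5   0.2] btn x,z [30.4  2.5] d 8.7 F ax,lat,z [ 9.  -0.3 -1.2] gap 0.358
{"x":-0.0007,"y":-0.0002,"z":0.0007,"rx":0.0012,"ry":-0.0167,"rz":0.0007}
{"x":-0.0007,"y":-0.0002,"z":0.0007,"rx":0.0012,"ry":-0.0167,"rz":0.0007}
t 18.975 pos/F/gap [ 5.0018e+02  2.7555e+02  2.1980e+01  1.2000e-01  8.9100e+00 -2.4900e+00
  3.6000e-01] T [1.82 0.04 0.04]
[[0.089, 0.996, 0.005], [0.995, -0.089, 0.033], [0.033, 0.002, -0.999]]
yaw 84.88 pitch 1.91 roll 0.14
```

Call:
{"op": "step_arm", "data": {
  "commands": [
    {"x":-0.0003,"y":0,"z":0.0006,"rx":0.001,"ry":-0.016,"rz":0,"hand":0.9},
    {"x":-0.0003,"y":-0.0002,"z":0.0006,"rx":0.001,"ry":-0.016,"rz":0,"hand":0.9},
    {"x":0,"y":0,"z":0,"rx":0,"ry":0,"rz":0,"hand":0.9},
    {"x":0,"y":0,"z":0,"rx":0,"ry":0,"rz":0,"hand":0.9},
    {"x":0,"y":0,"z":0,"rx":0,"ry":0,"rz":0,"hand":0.9}
  ]
}}

```text
t: 19.6
ee_pos: [500.1, 275.3, 20.8]
orientation: [[0.089, 0.996, 0.001], [0.996, -0.089, 0.002], [0.002, 0.001, -1.0]]
ft_force: [0.2, 8.5, -1.1]
finger_gap: 0.352
```

```bash
python3 w.py;  python3 - <<'E'
from h import *
d=snap('wrist','wrist_p0')
im=cv2.cvtColor(d['image'],cv2.COLOR_RGB2BGR);cv2.imwrite('pics/p0.png',cv2.resize(im[150:350,200:360],None,fx=3,fy=3,interpolation=cv2.INTER_CUBIC))
E
```

```text
t 19.85 centre x,lat,z [-4.4  0.3  0.3] pitch 0.1 yaw 84.89 flat x,z [-39.4   0.3] btn x,z [30.6  0.4] d 8.4 F ax,lat,z [ 8.8 -0.6 -0.5] gap 0.358
```

View pics/p0.png

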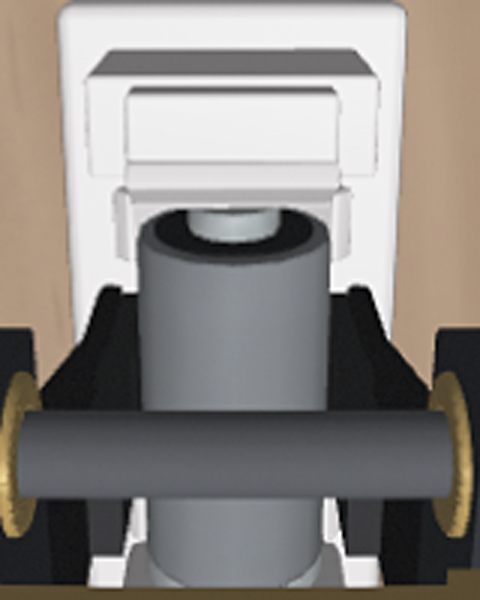

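Call:
{"op": "step_arm", "data": {
  "commands": [
    {"x":0,"y":0,"z":0.0004,"rx":0,"ry":0,"rz":0,"hand":0.9},
    {"x":0,"y":0,"z":0.0003,"rx":0,"ry":0,"rz":0,"hand":0.9},
    {"x":0,"y":0,"z":0.0003,"rx":0,"ry":0,"rz":0,"hand":0.9},
    {"x":0,"y":0,"z":0,"rx":0,"ry":0,"rz":0,"hand":0.9},
    {"x":0,"y":0,"z":0,"rx":0,"ry":0,"rz":0,"hand":0.9}
  ]
}}

```text
t: 20.52
ee_pos: [500.0, 275.3, 20.5]
orientation: [[0.089, 0.996, 0.001], [0.996, -0.089, 0.002], [0.002, 0.0, -1.0]]
ft_force: [-1.7, 8.3, 3.9]
finger_gap: 0.361
```

```bash
python3 w.py; python3 st.py
```

```text
t 20.77 centre x,lat,z [-4.4  0.3  0. ] pitch 0.1 yaw 84.90 flat x,z [-39.4  -0.1] btn x,z [30.6  0.1] d 8.4 F ax,lat,z [ 8.  -2.3  5. ] gap 0.355
t 20.925 pos/F/gap [ 5.0008e+02  2.7533e+02  2.0540e+01 -1.8100e+00  8.0500e+00  3.6500e+00
  3.6000e-01] T [1.68 0.42 0.09]
[[0.089, 0.996, 0.001], [0.996, -0.089, 0.002], [0.002, 0.001, -1.0]]
yaw 84.9 pitch 0.13 roll 0.04
```

Call:
{"op": "step_arm", "data": {
  "commands": [
    {"x":0.0008,"y":0,"z":0,"rx":0,"ry":0,"rz":0,"hand":0.9},
    {"x":0.0008,"y":0,"z":0,"rx":0,"ry":0,"rz":0,"hand":0.9},
    {"x":0.0008,"y":0,"z":0,"rx":0,"ry":0,"rz":0,"hand":0.9},
    {"x":0,"y":0,"z":0,"rx":0,"ry":0,"rz":0,"hand":0.9},
    {"x":0,"y":0,"z":0,"rx":0,"ry":0,"rz":0,"hand":0.9}
  ]
}}

```text
t: 21.55
ee_pos: [500.0, 276.5, 20.4]
orientation: [[0.089, 0.996, -0.0], [0.996, -0.089, 0.001], [0.0, -0.0, -1.0]]
ft_force: [-2.1, 6.3, 4.9]
finger_gap: 0.358
```

```bash
python3 w.py;  python3 - <<'E'
from h import *
d=snap('wrist','wrist_q')
im=cv2.cvtColor(d['image'],cv2.COLOR_RGB2BGR);cv2.imwrite('pics/q.png',cv2.resize(im[150:350,200:360],None,fx=3,fy=3,interpolation=cv2.INTER_CUBIC))
E
```

```text
t 21.80 centre x,lat,z [-3.3  0.2 -0.1] pitch 0.0 yaw 84.88 flat x,z [-38.3  -0.1] btn x,z [31.7 -0.1] d 7.3 F ax,lat,z [ 6.2 -2.4  5.7] gap 0.358
```

View pics/q.png

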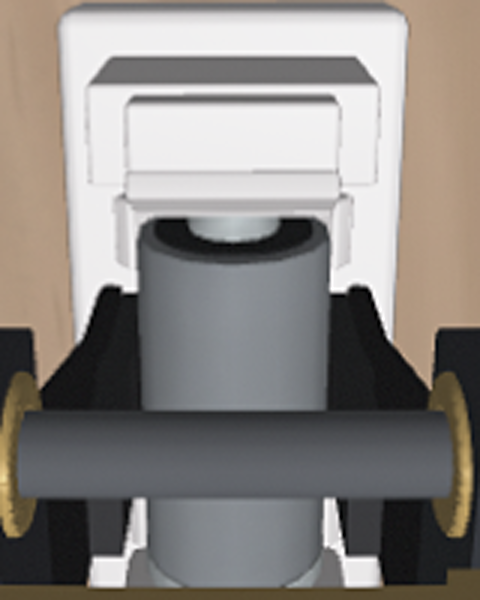

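Call:
{"op": "step_arm", "data": {
  "commands": [
    {"x":0.0008,"y":0,"z":0,"rx":0,"ry":0,"rz":0,"hand":0.9},
    {"x":0.0008,"y":0,"z":0,"rx":0,"ry":0,"rz":0,"hand":0.9},
    {"x":0.0008,"y":0,"z":0,"rx":0,"ry":0,"rz":0,"hand":0.9},
    {"x":0,"y":0,"z":0,"rx":0,"ry":0,"rz":0,"hand":0.9},
    {"x":0,"y":0,"z":0,"rx":0,"ry":0,"rz":0,"hand":0.9}
  ]
}}

```text
t: 22.48
ee_pos: [500.1, 278.0, 20.4]
orientation: [[0.09, 0.996, -0.001], [0.996, -0.09, -0.001], [-0.001, -0.001, -1.0]]
ft_force: [-2.3, 4.5, 5.9]
finger_gap: 0.356
```

```bash
python3 w.py
```

```text
t 22.73 centre x,lat,z [-1.7  0.2 -0.1] pitch -0.0 yaw 84.85 flat x,z [-36.7  -0.1] btn x,z [33.3 -0.1] d 5.7 F ax,lat,z [ 3.9 -2.5  6.6] gap 0.358
```

Call:
{"op": "step_arm", "data": {
  "commands": [
    {"x":0.0007,"y":0,"z":0,"rx":0,"ry":0,"rz":0,"hand":0.9},
    {"x":0.0007,"y":0,"z":0,"rx":0,"ry":0,"rz":0,"hand":0.9},
    {"x":0.0006,"y":0,"z":0,"rx":0,"ry":0,"rz":0,"hand":0.9},
    {"x":0,"y":0,"z":0,"rx":0,"ry":0,"rz":0,"hand":0.9},
    {"x":0,"y":0,"z":0,"rx":0,"ry":0,"rz":0,"hand":0.9}
  ]
}}

```text
t: 23.35
ee_pos: [500.3, 279.1, 20.4]
orientation: [[0.09, 0.996, -0.001], [0.996, -0.09, -0.001], [-0.002, -0.001, -1.0]]
ft_force: [-3.1, 2.6, 6.7]
finger_gap: 0.356
```

```bash
python3 w.py;  python3 - <<'E'
from h import *
d=snap('wrist','wrist_r')
im=cv2.cvtColor(d['image'],cv2.COLOR_RGB2BGR);cv2.imwrite('pics/r.png',cv2.resize(im[150:350,200:360],None,fx=3,fy=3,interpolation=cv2.INTER_CUBIC))
E
```

```text
t 23.60 centre x,lat,z [-0.5  0.2 -0.1] pitch -0.1 yaw 84.83 flat x,z [-35.5  -0. ] btn x,z [34.5 -0.2] d 4.5 F ax,lat,z [ 2.8 -2.8  7.7] gap 0.356
```

View pics/r.png

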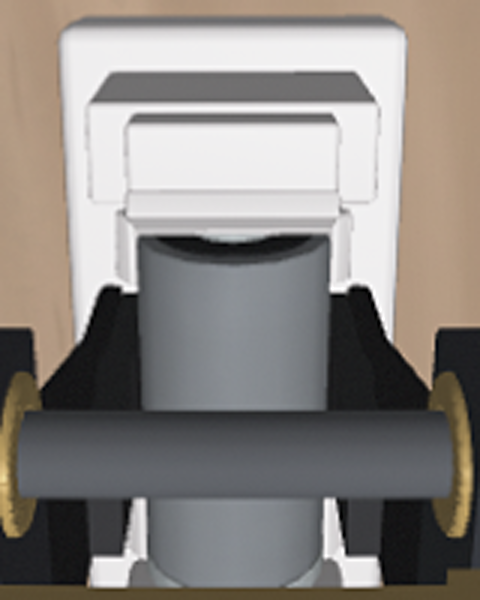

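Call:
{"op": "step_arm", "data": {
  "commands": [
    {"x":0.0005,"y":-0.0003,"z":-0.0003,"rx":0,"ry":0,"rz":0,"hand":0.9},
    {"x":0.0005,"y":-0.0003,"z":-0.0003,"rx":0,"ry":0,"rz":0,"hand":0.9},
    {"x":0,"y":0,"z":0,"rx":0,"ry":0,"rz":0,"hand":0.9},
    {"x":0,"y":0,"z":0,"rx":0,"ry":0,"rz":0,"hand":0.9},
    {"x":0,"y":0,"z":0,"rx":0,"ry":0,"rz":0,"hand":0.9}
  ]
}}

```text
t: 24.28
ee_pos: [500.1, 280.5, 20.7]
orientation: [[0.09, 0.996, -0.001], [0.996, -0.09, -0.002], [-0.002, -0.001, -1.0]]
ft_force: [3.0, 3.6, -1.9]
finger_gap: 0.354
```

```bash
python3 w.py
```

```text
t 24.52 centre x,lat,z [ 0.8 -0.3  0.3] pitch -0.1 yaw 84.84 flat x,z [-34.2   0.4] btn x,z [35.8  0.3] d 3.2 F ax,lat,z [4.4 2.5 0.2] gap 0.355
```

Call:
{"op": "step_arm", "data": {
  "commands": [
    {"x":0.0005,"y":0.0003,"z":0.0002,"rx":0,"ry":0,"rz":0,"hand":0.9},
    {"x":0.0003,"y":0,"z":0,"rx":0,"ry":0,"rz":0,"hand":0.9},
    {"x":0,"y":0,"z":0,"rx":0,"ry":0,"rz":0,"hand":0.9},
    {"x":0,"y":0,"z":0,"rx":0,"ry":0,"rz":0,"hand":0.9},
    {"x":0,"y":0,"z":0,"rx":0,"ry":0,"rz":0,"hand":0.9}
  ]
}}

```text
t: 25.15
ee_pos: [500.1, 280.9, 20.7]
orientation: [[0.09, 0.996, -0.002], [0.996, -0.09, -0.002], [-0.002, -0.002, -1.0]]
ft_force: [2.5, 2.2, 2.8]
finger_gap: 0.358
```

```bash
python3 w.py
```

```text
t 25.40 centre x,lat,z [ 1.3 -0.2  0.2] pitch -0.1 yaw 84.83 flat x,z [-33.7   0.3] btn x,z [36.3  0.1] d 2.7 F ax,lat,z [2.2 2.1 4.8] gap 0.354
```

Call:
{"op": "step_arm", "data": {
  "commands": [
    {"x":0,"y":0,"z":0,"rx":0,"ry":0,"rz":0,"hand":0.65},
    {"x":0,"y":0,"z":0,"rx":0,"ry":0,"rz":0,"hand":0.63},
    {"x":0,"y":0,"z":0,"rx":0,"ry":0,"rz":0,"hand":0.6},
    {"x":0,"y":0,"z":0,"rx":0,"ry":0,"rz":0,"hand":0.55},
    {"x":0,"y":0,"z":0,"rx":0,"ry":0,"rz":0,"hand":0.5}
  ],
  "newtons": 5
}}

```text
t: 26.02
ee_pos: [498.3, 280.7, 19.7]
orientation: [[0.09, 0.996, -0.005], [0.996, -0.09, -0.003], [-0.004, -0.005, -1.0]]
ft_force: [0.6, -0.1, 0.2]
finger_gap: 0.474
```

```bash
python3 w.py;  python3 - <<'E'
from h import *
d=snap('wrist','wrist_s')
im=cv2.cvtColor(d['image'],cv2.COLOR_RGB2BGR);cv2.imwrite('pics/s.png',cv2.resize(im[150:350,200:360],None,fx=3,fy=3,interpolation=cv2.INTER_CUBIC))
E
```

```text
t 26.27 centre x,lat,z [ 1.4 -0.7 -0.2] pitch -0.1 yaw 84.85 flat x,z [-33.6  -0.1] btn x,z [36.4 -0.2] d 2.6 F ax,lat,z [-0.2 -0.   1.1] gap 0.500
```

View pics/s.png

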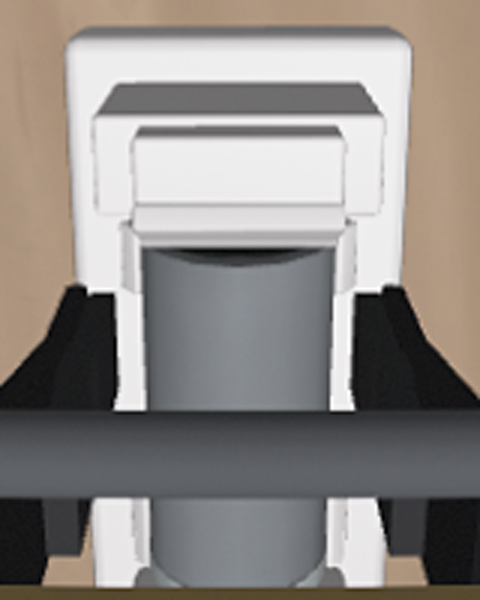

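Call:
{"op": "step_arm", "data": {
  "commands": [
    {"x":0,"y":0,"z":0,"rx":0,"ry":0,"rz":0,"hand":0.4},
    {"x":0,"y":0,"z":-0.005,"rx":0,"ry":0,"rz":0,"hand":0.35},
    {"x":0,"y":0,"z":-0.015,"rx":0,"ry":0,"rz":0,"hand":0.35},
    {"x":0,"y":0,"z":-0.03,"rx":0,"ry":0,"rz":0,"hand":0.35},
    {"x":0,"y":0,"z":-0.04,"rx":0,"ry":0,"rz":0,"hand":0.35}
  ]
}}

```text
t: 26.95
ee_pos: [499.7, 281.1, 111.8]
orientation: [[0.09, 0.996, -0.003], [0.996, -0.09, -0.002], [-0.003, -0.003, -1.0]]
ft_force: [0.4, 0.2, 0.5]
finger_gap: 0.648
```

Call:
{"op": "step_arm", "data": {
  "commands": [
    {"x":-0.02,"y":0,"z":-0.04,"rx":0,"ry":0,"rz":0,"hand":0.35},
    {"x":-0.03,"y":0,"z":-0.03,"rx":0,"ry":0,"rz":0,"hand":0.35},
    {"x":-0.03,"y":0,"z":-0.02,"rx":0,"ry":0,"rz":0,"hand":0.35},
    {"x":-0.015,"y":0,"z":0,"rx":0,"ry":0,"rz":0,"hand":0.35},
    {"x":0,"y":0,"z":0,"rx":0,"ry":0,"rz":0,"hand":0.35}
  ]
}}

```text
t: 27.58
ee_pos: [491.4, 186.2, 200.5]
orientation: [[0.091, 0.996, -0.003], [0.996, -0.091, -0.002], [-0.002, -0.003, -1.0]]
ft_force: [0.6, 0.3, 0.5]
finger_gap: 0.65
```

```bash
python3 st.py
python3 - <<'E'
from dk import *
snap('wrist','f0'); d=snap('wrist','fin'); sc=snap('scene','fins'); tp=snap('top','fint')
C=cloud(d);p=C.reshape(-1,3);r=p-seat;l=r@ax;w=r@nn
im=d['image'];cv2.imwrite('pics/fin_c.png',cv2.cvtColor(im,cv2.COLOR_RGB2BGR))
k=(abs(w)<4)&(l>-70)&(l<60)&(r[:,2]>-25)&(r[:,2]<40)
for x in range(-66,56,4):
    q=k&(l>=x)&(l<x+4); print(x,q.sum(),np.round(np.median(r[q][:,2]),1) if q.sum() else None,end='; ')
kk=k&(l>-30)&(l<25)&(r[:,2]>10); a=np.polyfit(l[kk],r[kk][:,2],1);print('\nslope deg',np.degrees(np.arctan(a[0])),'z at seat',a[1])
c=lambda i,u,h:cv2.resize(cv2.cvtColor(i,cv2.COLOR_RGB2BGR)[max(0,u[1]-h):u[1]+h,max(0,u[0]-h):u[0]+h],(400,400),interpolation=cv2.INTER_CUBIC)
cv2.imwrite('pics/fin2.png',np.hstack([c(sc['image'],proj(sc,seat)[0].astype(int),55),c(tp['image'],proj(tp,seat)[0].astype(int),55)]))
u=proj(d,seat)[0].astype(int);print(u);cv2.imwrite('pics/fin1.png',c(d['image'],u,80))
E
```

```text
t 27.725 pos/F/gap [ 4.9117e+02  1.8783e+02  1.9992e+02 -1.0000e-02 -4.8000e-01 -3.4000e-01
  6.5000e-01] T [-0.07  0.08 -0.02]
[[0.088, 0.996, -0.004], [0.996, -0.088, -0.002], [-0.003, -0.004, -1.0]]
yaw 84.95 pitch -0.15 roll -0.21
-66 21 14.8; -62 39 15.8; -58 37 16.1; -54 37 16.0; -50 55 4.0; -46 24 -5.8; -42 27 0.9; -38 24 4.6; -34 32 16.3; -30 32 16.2; -26 37 15.9; -22 35 15.9; -18 32 16.0; -14 40 15.9; -10 32 15.8; -6 37 15.8; -2 35 15.6; 2 34 15.7; 6 38 15.5; 10 40 15.9; 14 32 15.9; 18 39 15.8; 22 33 15.9; 26 38 15.7; 30 36 14.6; 34 49 18.0; 38 43 21.1; 42 39 18.8; 46 43 18.7; 50 8 18.3; 54 0 None; 
slope deg -0.1842229424958003 z at seat 15.812518545089825
[279 104]
```

View pics/fin2.png

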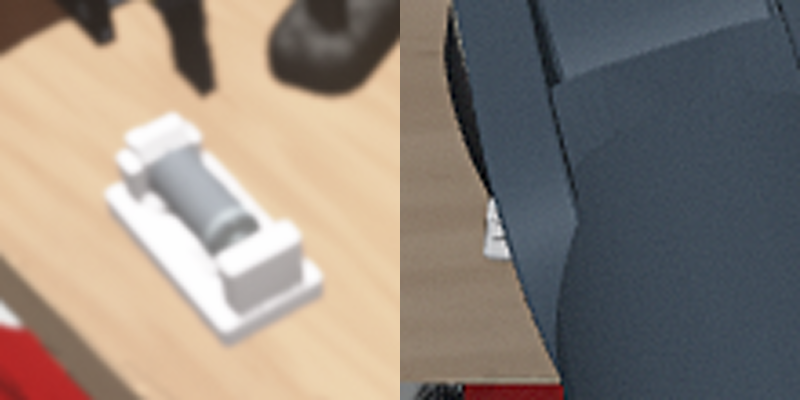

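View pics/fin1.png

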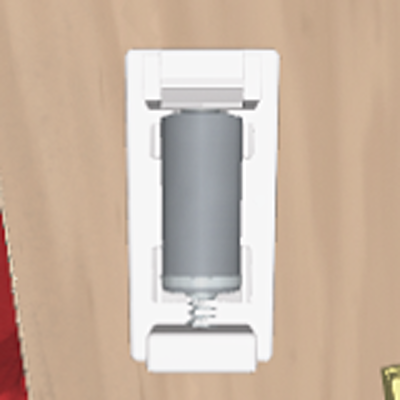

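Run:
```python
from workcell import env, state
print(env.job_done()); print(state()['t'])
```

```text
the job is handed in; nothing more can be done
None
the job is handed in; nothing more can be done
```

The thick cell is loaded in the charging dock, lying level with its button under the catch lip. I handed the job in at about 28 s, with the gripper open and clear of the dock.

**How it went:**
- I gripped the cell near its middle and brought it in at 37° with the button end raised.
- I pushed the flat end against the spring until it was back about 6–7 mm, then to about 9–10 mm while lowering the button end to level.
- I pressed down gently and let the spring carry the button forward under the lip to the end wall before letting go.
- The highest forces I read were about 9 N along the dock and 8 N downward. The spring stayed below the 12 mm limit by both estimates.

**Last checks, after backing off:**
- The top of the cell lies 15.8 mm above the seat point I measured (16 expected), and its slope is −0.2°.
- The flat end is about 34–35 mm behind the seat, so the spring is held back roughly 4 mm. The button is under the lip, and the tool feels no contact force.

**Disagreements and gaps:**
- My arm-position estimate of the spring travel was 1–2 mm off the force-based estimate during the lowering and the final slide.
- I did not feel the separate 5–12 N press near the button, because the cell stayed gripped all the way down. I only felt it meet the supports at about 5 N.
- In the last top view the arm hid the dock, so the final check relies on the wrist and scene cameras.
- I did not move the slim cell or the charger block, but I did not measure their positions again at the end.

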